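Tug-test the devices of a distribution board before wiring

ROBOT

A 7-joint arm with a two-finger parallel gripper is mounted at the origin on the work surface. World frame = base frame: x ahead of the robot, y to its left, z up, the work surface at z = 0. Lengths are in m, angles in rad, forces in N, time in s.
With the tool pointing down it reaches from about 0.4 to 0.875 m from the base axis. Payload 19.3 kg.
Tool frame: the origin (TCP) lies on the centre line of the jaws, within the pads' length; the fingertips stand 19 mm ahead of it and the grasp point (between the pads) is the TCP (bot.nose_length is the distance from the TCP to the fingertips, in m); y points along the fingers, z is the direction in which the jaws open and shut, and the axes are right-handed (so a half turn about y gives the same grasp; the last joint's range is limited). The gripper opens to 85 mm and grips with 20 to 120 N. Pads are 22 mm wide; open, the fingers measure 114 mm over their backs; the gripper's body (76 mm by 85 mm) begins 54 mm behind the grasp point. The pads swing forward as they close: fully open they stand 13 mm farther back than shut.
Start: joints at [1.076, 0.521, -0.036, 1.599, 0.021, 1.021, -0.113], TCP at [0.258, -0.569, 0.25] pointing down, gripper open.
Joint ranges: [-2.91, 2.91], [-0.3, 2.13], [-1.5, 1.42], [0.17, 2.43], [-1.26, 4.41], [0.16, 1.93], [-2.52, 2.52]. Speed limits (rad/s): [1.89, 1.89, 2.39, 2.39, 3.01, 3.01, 3.01].

INTERFACE

Orientations are given as [roll, pitch, yaw] about the fixed x, y, z axes, in that order (R = Rz(yaw) Ry(pitch) Rx(roll)).
In Python, from workcell import observe, cams, workorder, bot gives the robot as it stands. The module is installed in compiled form; this text tells all that it offers.
- The arm moves only by the tool apply_moves, never from a script. Its arguments are lists of equal length, an entry for each row: "jaw": the opening, from -1 (shut) to 1 (fully open), so that 0 is half open; "translation": the shift along the world's x, y, z in m, a list of three; "angular": the turn, a rotation vector about the world's x, y, z in degrees, a list of three. In form: {"jaw": [jaw, ...], "translation": [[x, y, z], ...], "angular": [[ax, ay, az], ...]}. A call has 1 to 5 rows; each row is the pose to reach, as a shift and turn from the pose commanded when the call began; what a row does not reach only later rows make up. A row lasts 1/10 s, in which the tool goes at most 50 mm and 8.59 degrees, less where a joint would pass 70% of its speed; a pose out of reach is approached as far as the arm can. A call with a gripper value outside its range is refused whole. The fingers move at their own pace and stop on an object; "newtons" is the grip in N (left out, the last holds). Time passes only in rows, so rows that repeat a pose let the fingers close. It gives the time, the measured TCP pose, the force and the opening at its end, in the units of the state.
- observe(): the state, without advancing time (a new reading comes with each control period).
- cams.grab_frame(name): name is "side" or "top"; returns a dict with "pixels" (384x512x3 uint8, red, green, blue), "mtx" (3x3 intrinsics, pixels), "R" (3x3) and "t" (3): a world point X has camera coordinates R X + t. Camera axes: x right, y down, z forward; pixel columns grow to the right and rows downward; lengths in m; the calibration is good to about 2 mm. A picture is of the moment at which its call begins. There is no depth.
- workorder.job_done(): hands the job in, once; it reports no verdict.
The state is a dict: "clock": time; "qpos": joint angles; "qd": joint speeds; "joint_efforts": joint torques, N m; "position": TCP position; "tool_rot": TCP orientation; "force": force on the tool from outside, world axes, zero at the start; "moment": the same for the moment, N m; "grip_width": finger opening in m.
Only numpy, scipy, OpenCV 4.12 (cv2) and the standard library are available. Lean on these libraries where they do the work, as an engineer would, in place of code of your own. Each camera call takes 0.05 s, during which the arm holds its last target. There are 200 camera calls.

TASK

This small distribution board goes to the electrician for wiring next. Turn its four catches aside, lift the cover out by its handle and lay it handle up, flat in the middle of the cardboard sheet; then, starting at the main switch with the red toggle and going along the rail, pull each device straight up with about 15 N (at least 12, never over 20) and hold the pull for two seconds to prove that it is clipped on. Leave those that hold home on the rail, put any that comes away in the blue tray, and leave the other things on the ledge alone.

Things in the scene. Friction and masses are not known exactly. Their poses are not given: they have to be found in the camera images.
- board: white steel enclosure, fixed, lying on its back, open side up: 190 (x) x 273 (y) x 100 mm high (rim's top). Origin: centre of its underside. Inside, a DIN rail runs along y through the middle; devices may stand on it at x = 0, y = +80 (main switch), +40 (way 2), 0 (way 3), -40 (way 4), -80 mm (way 5). The opening is 150 x 208 mm, the space between the rims 169 x 225 mm
- catch1_pivot (a point): black turn catch on the rim, board x, y = -50, +124.5 mm: a bar 10 wide, 37 long, 13 mm high, 0.5 mm above the rim. Point: on the pivot, half-way up the bar, which lies along the point's y axis (26 mm of it over the cover). It starts within 0.2 rad of board y, turns about the vertical either way up to 1.7 rad (0.03 N m) and stays; clear of the cover beyond 1.25 rad, along the rim at 1.57
- catch2_pivot (a point): turn catch just like catch 1, at board x, y = +50, +124.5 mm
- catch3_pivot (a point): turn catch just like catch 1, at board x, y = -50, -124.5 mm
- catch4_pivot (a point): turn catch just like catch 1, at board x, y = +50, -124.5 mm
- cover_handle (a point): the cover: grey plate 164 (x) x 219 (y) x 4 mm, 0.35 kg, loose in a rebate, its top 2 mm below the rim's top, held down by the catches. Point: middle of the black bar handle at its centre, 27 mm above the plate's underside, 23 above its top. The bar is 12 (x) x 70 (y) x 14 mm high, on two posts under its ends, 46 mm apart. z points out of the upper face
- main_nose (a point): main switch, red toggle: 85 (x) x 36 (y) x 83 mm high, 0.22 kg. Body to 53 mm; on it the nose, 45 (x) x 36 (y) mm, from 53 to 75 mm; then the toggle, 8 mm. Point: middle of the nose, 64 mm above the device's underside, 69 above the ledge when home; axes as the board's. A clipped device has 0.7 mm play, then gives 1 mm per 4 N of pull and springs back; an unclipped one just lifts off
- way2a_nose (a point): breaker in way 2, blue toggle, size, point and behaviour as the main switch. Way 2 holds one device: of way2a and way2b at most one is there, the other reads None; the letter does not tell whether it is clipped
- way2b_nose (a point): breaker in way 2, blue toggle, size, point and behaviour as the main switch. Way 2 holds one device: of way2a and way2b at most one is there, the other reads None; the letter does not tell whether it is clipped
- way3a_nose (a point): breaker in way 3, blue toggle, size, point and behaviour as the main switch. Way 3 holds one device: of way3a and way3b at most one is there, the other reads None; the letter does not tell whether it is clipped
- way3b_nose (a point): breaker in way 3, blue toggle, size, point and behaviour as the main switch. Way 3 holds one device: of way3a and way3b at most one is there, the other reads None; the letter does not tell whether it is clipped
- way4a_nose (a point): breaker in way 4, blue toggle, size, point and behaviour as the main switch. Way 4 holds one device or none: of way4a and way4b at most one is there, the other reads None; the letter does not tell whether it is clipped
- way4b_nose (a point): breaker in way 4, blue toggle, size, point and behaviour as the main switch. Way 4 holds one device or none: of way4a and way4b at most one is there, the other reads None; the letter does not tell whether it is clipped
- way5a_nose (a point): breaker in way 5, blue toggle, size, point and behaviour as the main switch. Way 5 holds one device or none: of way5a and way5b at most one is there, the other reads None; the letter does not tell whether it is clipped
- way5b_nose (a point): breaker in way 5, blue toggle, size, point and behaviour as the main switch. Way 5 holds one device or none: of way5a and way5b at most one is there, the other reads None; the letter does not tell whether it is clipped
- sheet_mid (a point): sheet of brown cardboard lying on the ledge, 260 x 260 x 4 mm, fixed; the point is the middle of its upper side
- tray_in (a point): blue plastic tray, loose, 150 (x) x 240 (y) x 35 mm high, walls and floor 4 mm; the point is the middle of its inner floor
- bulb1: a spiral energy-saver bulb lying on its side, 116 x 46 x 47 mm; a bystander. Origin at the centre of its underside
- bulb2: the second spiral energy-saver bulb lying on its side, 116 x 46 x 47 mm; a bystander. Origin at the centre of its underside
- cage: an orange plastic bulb cage standing on its collar, 72 mm across and 145 mm high; a bystander. Origin at the centre of its underside
- jar: a stainless steel screw-top jar, 90 mm across and 120 mm high; a bystander. Origin at the centre of its underside
- driver: a red-handled screwdriver lying down, 190 mm long; a bystander. Origin at the centre of its underside
- tape: a yellow roll of insulating tape lying flat, 66 mm across and 19 mm high; a bystander. Origin at the centre of its underside

How it is judged:
On the way, in this order (a step that is already met when the one before it is completed fails the run):
1. all four catches are turned clear of the cover (angle between the y axis of each of catch1_pivot, catch2_pivot, catch3_pivot, catch4_pivot and the y axis of board, either way round above 1.25 rad), for 0.2 s.
2. the cover lies flat, handle up, on the cardboard sheet, let go (x of cover_handle in the frame of sheet_mid between -0.04 and 0.04 m and y of cover_handle in the frame of sheet_mid between -0.04 and 0.04 m and z of cover_handle in the frame of sheet_mid between 0.02 and 0.034 m and angle between cover_handle's own z axis and vertical below 0.08 rad and distance between the grasp point and cover_handle above 0.05 m), for 0.3 s.
3. the main switch is pulled up with at least 11 N (z of main_nose in the frame of board above 0.0719 m), for 1.5 s.
4. the breaker in way 2, if there is one, is pulled up with at least 11 N or comes away (z of any of way2a_nose, way2b_nose in the frame of board above 0.0719 m), for 1.5 s.
5. the breaker in way 3, if there is one, is pulled up with at least 11 N or comes away (z of any of way3a_nose, way3b_nose in the frame of board above 0.0719 m), for 1.5 s.
6. the breaker in way 4, if there is one, is pulled up with at least 11 N or comes away (z of any of way4a_nose, way4b_nose in the frame of board above 0.0719 m), for 1.5 s.
7. the breaker in way 5, if there is one, is pulled up with at least 11 N or comes away (z of any of way5a_nose, way5b_nose in the frame of board above 0.0719 m), for 1.5 s.
At the end, for the whole second after the job is handed in: The catches are turned aside (over 1.25 rad); the cover lies handle up and flat (within 0.08 rad) on the cardboard sheet, its middle within 40 mm of the sheet's along both sides; every clipped device is home on the rail (within 1.5 mm) and every device that came away is inside the tray (all of step 1 and x of cover_handle in the frame of sheet_mid between -0.04 and 0.04 m and y of cover_handle in the frame of sheet_mid between -0.04 and 0.04 m and z of cover_handle in the frame of sheet_mid between 0.02 and 0.034 m and angle between cover_handle's own z axis and vertical below 0.08 rad and z of main_nose in the frame of board between 0.0675 and 0.0705 m and z of way2a_nose in the frame of board between 0.0675 and 0.0705 m and z of way3b_nose in the frame of board between 0.0675 and 0.0705 m and z of way4a_nose in the frame of board between 0.0675 and 0.0705 m and z of way5b_nose in the frame of board between 0.0675 and 0.0705 m and x of way2b_nose in the frame of tray_in between -0.072 and 0.072 m and y of way2b_nose in the frame of tray_in between -0.117 and 0.117 m and z of way2b_nose in the frame of tray_in between 0 and 0.085 m and x of way3a_nose in the frame of tray_in between -0.072 and 0.072 m and y of way3a_nose in the frame of tray_in between -0.117 and 0.117 m and z of way3a_nose in the frame of tray_in between 0 and 0.085 m and x of way4b_nose in the frame of tray_in between -0.072 and 0.072 m and y of way4b_nose in the frame of tray_in between -0.117 and 0.117 m and z of way4b_nose in the frame of tray_in between 0 and 0.085 m and x of way5a_nose in the frame of tray_in between -0.072 and 0.072 m and y of way5a_nose in the frame of tray_in between -0.117 and 0.117 m and z of way5a_nose in the frame of tray_in between 0 and 0.085 m); the robot touches nothing.
It fails at once if a clipped device is pulled with more than about 25 N (z of any of main_nose, way2a_nose, way3b_nose, way4a_nose, way5b_nose in the frame of board above 0.0755 m).
It fails at once if one of the other things on the ledge is shifted by more than 40 mm (distance of any of bulb1, bulb2, cage, jar, driver, tape from where it was at the start of the episode above 0.04 m).
Of way2a, way2b only 1 to 1 are there at a start; the rules pass over those that are not, and their reading is None.
Of way3a, way3b only 1 to 1 are there at a start; the rules pass over those that are not, and their reading is None.
Of way4a, way4b only 1 to 1 are there at a start; the rules pass over those that are not, and their reading is None.
Of way5a, way5b only 1 to 1 are there at a start; the rules pass over those that are not, and their reading is None.
Of way4a, way5b, way4b, way5a only 2 to 4 are there at a start; the rules pass over those that are not, and their reading is None.
At some moment in a run one of tray may be knocked a few centimetres aside while the robot is not near it.
Once in a run the grip may slacken for a moment while it holds something.
It also fails if it takes over 210 s, if anything falls off the work surface, if the arm or the gripper's body presses on something with over 40 N, if the wrist force passes 120 N, or if a joint passes its speed limit or range.

## Working session

There is one attempt and no reset: what is moved stays moved. The work goes in short steps, Python scripts to look and compute and a tool call to move; the robot and the scene stay as the last step left them, time stands still between calls to the robot, and variables do not carry over. Pictures are saved under pics/ and viewed, about 12 in all and at most 16, crops included, and the job is handed in when it is done.

Besides the shell and the picture viewer there is one more tool, called after "Call:" by a JSON object that holds its "api" and its "payload", one argument or row to a line. apply_moves: Moves the arm, as the interface text tells. Its arguments: {"type":"object","properties":{"jaw":{"type":"array"},"translation":{"type":"array"},"angular":{"type":"array"},"newtons":{"type":"number"}},"required":["jaw","translation","angular"]}

```bash
mkdir -p pics; cat > h.py <<'E'
import numpy as np, cv2
from workcell import observe, cams, workorder, bot
def grab(n,f=None):
    d=cams.grab_frame(n)
    if f: cv2.imwrite('pics/'+f,cv2.cvtColor(d['pixels'],cv2.COLOR_RGB2BGR))
    return d
def ray(d,u,v,z):
    K,R,t=map(np.array,(d['mtx'],d['R'],d['t']))
    c=-R.T@t; w=R.T@np.linalg.solve(K,[u,v,1.]); return c+w*(z-c[2])/w[2]
def proj(d,X):
    p=np.array(d['mtx'])@(np.array(d['R'])@np.array(X)+np.array(d['t'])); return p[:2]/p[2]
E
python3 - <<'E'
from h import *
s=observe(); print(s)
print(bot.nose_length)
a=[]
for n in('top','side'):
    d=grab(n); a.append(d); np.savez('pics/'+n+'0.npz',**d)
    R=np.array(d['R']);print(n,-R.T@np.array(d['t']),R.round(2).tolist(),np.array(d['mtx']).tolist())
    cv2.imwrite(f'pics/{n}0.png',cv2.resize(cv2.cvtColor(d['pixels'],cv2.COLOR_RGB2BGR),(800,600),interpolation=cv2.INTER_CUBIC))
E
```

```text
{'clock': 0.0, 'qpos': array([ 1.07579844,  0.52202181, -0.03633342,  1.60003178,  0.02115521,
        1.02109691, -0.11278979]), 'qd': array([-0.00111025, -0.00223822, -0.00151046, -0.00055582, -0.00070254,
       -0.00128178,  0.00032349]), 'joint_efforts': array([ 7.38279450e-04, -9.27105975e+01,  1.97991572e+00, -3.69930947e+01,
        1.77002850e-02,  8.21563764e-03, -6.55805411e-05]), 'position': array([ 0.25742854, -0.5691571 ,  0.24971227]), 'tool_rot': array([-1.57197061e+00, -4.36950028e-05, -2.71681228e+00]), 'force': array([0.47058017, 0.19856971, 0.48970178]), 'moment': array([-0.03757498,  0.01283504,  0.00884691]), 'grip_width': 0.0855751006772219}
0.019
top [ 0.49471071 -0.01073994  1.19801798] [[0.01, -1.0, -0.0], [-1.0, -0.01, -0.09], [0.09, 0.0, -1.0]] [[368.9404136477318, 0.0, 256.2287672841213], [0.0, 368.9404136477318, 193.85592028870718], [0.0, 0.0, 1.0]]
side [0.15702338 0.63882733 0.55335288] [[-0.83, -0.56, 0.01], [-0.28, 0.4, -0.87], [0.48, -0.73, -0.49]] [[364.60746128570185, 0.0, 247.45917802146892], [0.0, 364.60746128570185, 188.62992328773342], [0.0, 0.0, 1.0]]
```

View pics/top0.png

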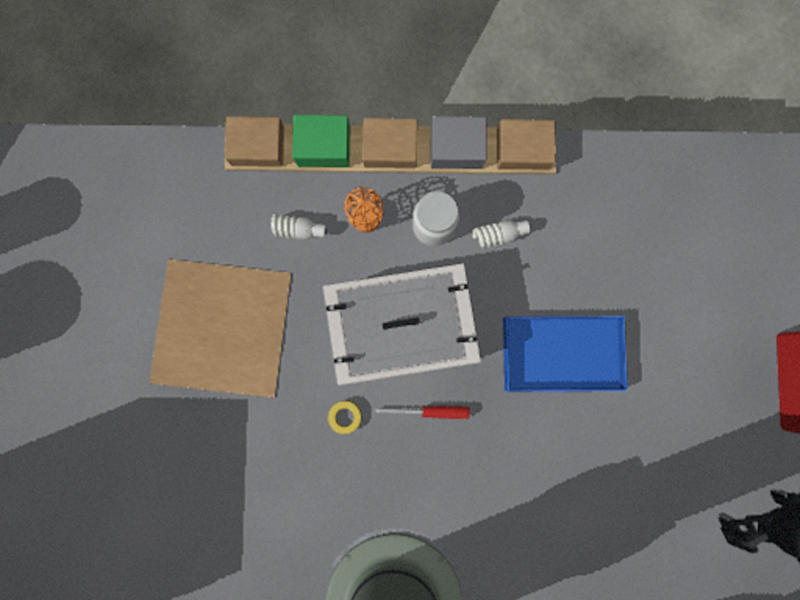

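View pics/side0.png

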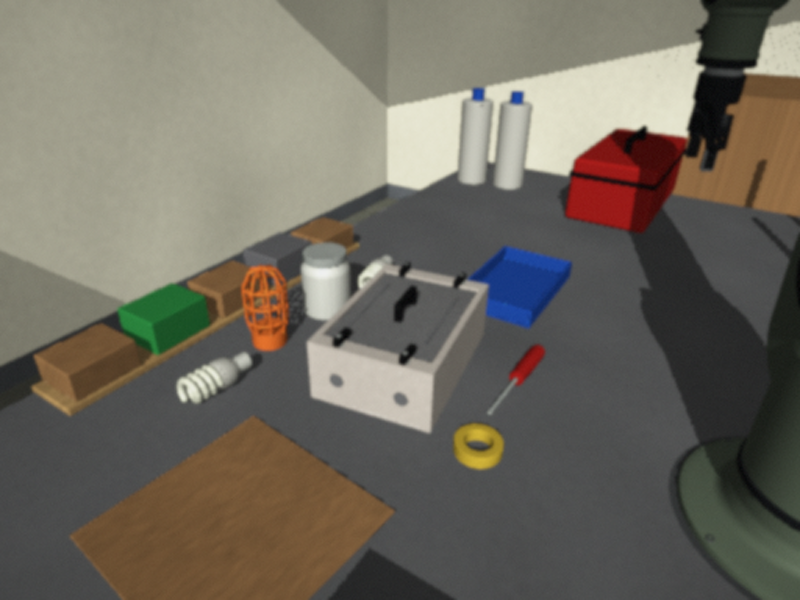

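```bash
python3 - <<'E'
from h import *
d=dict(np.load('pics/top0.npz')); im=d['pixels']; hsv=cv2.cvtColor(im,cv2.COLOR_RGB2HSV)
def comps(m,lo,hi,name,z,mina=20):
    m=m.astype(np.uint8)
    n,l,st,c=cv2.connectedComponentsWithStats(m,connectivity=8)
    for i in range(1,n):
        if st[i,4]<mina: continue
        if not(lo[0]<c[i,0]<hi[0] and lo[1]<c[i,1]<hi[1]): continue
        pts=np.argwhere(l==i)[:,::-1].astype(np.float32)
        W=np.array([ray(d,u,v,z)[:2] for u,v in pts])
        r=cv2.minAreaRect((W*1000).astype(np.float32)); 
        print(name,c[i].round(1),st[i,4],'mean',W.mean(0).round(4),'rect',np.round(r[0],1),np.round(r[1],1),round(r[2],1))
# board region black
V=hsv[...,2]
comps(V<70,(205,165),(310,248),'black',0.1135,8)
x=im.astype(int)
comps((x.min(2)>150)&(hsv[...,1]<40),(200,160),(310,250),'white',0.1,100)
comps((hsv[...,0]>100)&(hsv[...,0]<125)&(hsv[...,1]>150),(300,190),(420,260),'blue',0.035,100)
comps((hsv[...,0]>5)&(hsv[...,0]<20)&(hsv[...,1]>70),(90,160),(190,260),'sheet',0.004,1000)
c=im[160:250,200:315]; cv2.imwrite('pics/crop0.png',cv2.resize(c[...,::-1],None,fx=6.9,fy=6.6,interpolation=cv2.INTER_CUBIC))
E
```

```text
black [290.  184.4] 21 mean [ 0.6204 -0.1075] rect [ 620.6 -107.4] [ 7.9 19.5] 14.8
black [297.9 182.9] 8 mean [ 0.6253 -0.1308] rect [ 625.  -131.2] [6.  5.9] 0.1
black [217.5 195.7] 26 mean [0.5843 0.1061] rect [585.  106.2] [ 8.9 20.7] 0.7
black [256.6 206.2] 95 mean [ 0.5547 -0.0096] rect [555.   -8.8] [13.5 68.7] 9.2
black [296. 217.] 21 mean [ 0.5245 -0.1255] rect [ 524.5 -125.5] [ 5.9 17.7] 0.7
black [222.2 229.5] 22 mean [0.4852 0.0904] rect [485.3  89.8] [ 7.8 21.2] 14.7
white [251.4 179.2] 541 mean [0.6363 0.0069] rect [629.8   4.8] [ 38.7 273. ] 10.1
white [297.4 199.9] 239 mean [ 0.576  -0.1309] rect [ 576.3 -130.4] [87.4 25.1] 9.5
white [214.9 213.3] 255 mean [0.5329 0.1144] rect [533.9 114. ] [88. 26.] 9.4
white [260.5 234.8] 604 mean [ 0.4711 -0.0221] rect [479.2 -21.3] [ 41.1 275. ] 9.8
blue [361.3 225.9] 3667 mean [ 0.5012 -0.3388] rect [ 502.8 -338.1] [147.  244.4] 0.7
sheet [141.  209.7] 6392 mean [0.5455 0.3649] rect [546.7 364.9] [259.4 259. ] 84.3
```

View pics/crop0.png

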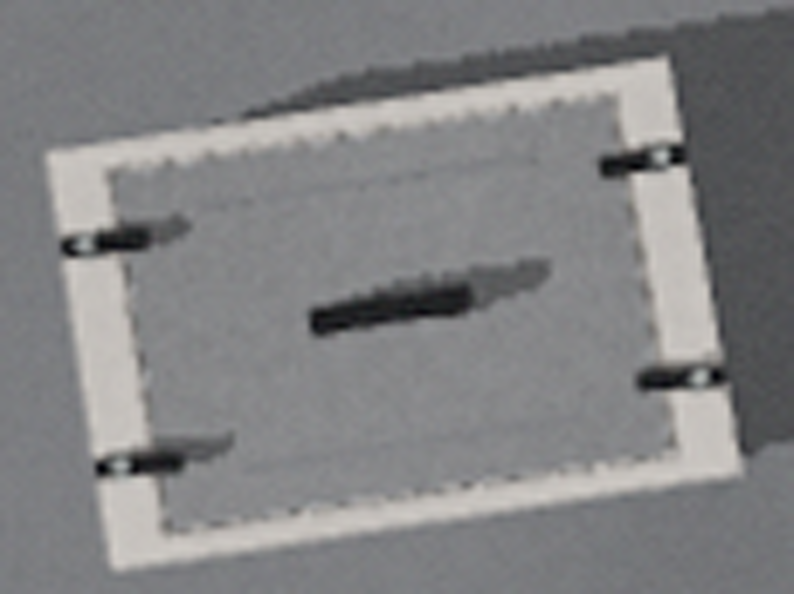

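The top view shows the board yawed about +9.6° and the pivots as white dots (crop px 84,244 / 121,465 / 661,157 / 700,376). The sheet is on the left, the tray on the right and the handle in the middle of the cover.

```bash
python3 - <<'E'
from h import *
d=dict(np.load('pics/top0.npz'))
px=[(84,244),(121,465),(661,157),(700,376)]  # +y+x, +y-x, -y+x,-y-x
P=np.array([ray(d,200+(u+.5)/6.9-.5,160+(v+.5)/6.6-.5,.1135)[:2] for u,v in px]); print(P.round(4))
B=np.array([(50,124.5),(-50,124.5),(50,-124.5),(-50,-124.5)])/1000
A,_=cv2.estimateAffinePartial2D(B,P); print(A, np.degrees(np.arctan2(A[1,0],A[0,0])),np.hypot(A[0,0],A[1,0]))
print('handle top', ray(d,256.6,206.2,.124)[:2], ray(d,256.6,206.2,.128)[:2])
# side view of fingers near start: crop
s=dict(np.load('pics/side0.npz'))
print('TCP px', proj(s,[.2574,-.5692,.2497]), 'tip', proj(s,[.2574,-.5692,.2307]), proj(s,[.2574,-.5692,.2177]),proj(s,[.2574,-.5692,.2437]))
for n in [('cage',(365,208)),('bulb1',(298,227)),('jar',(436,205)),('bulb2',(500,233)),('tape',(345,417)),('drv',(430,411))]:
    print(n[0], ray(d,n[1][0]*.64,n[1][1]*.64,.03)[:2].round(3))
cv2.imwrite('pics/tip0.png',cv2.resize(s['pixels'][30:120,410:500][...,::-1],None,fx=6,fy=6,interpolation=cv2.INTER_CUBIC))
E
```

```text
[[ 0.5817  0.1231]
 [ 0.4836  0.1052]
 [ 0.6238 -0.1234]
 [ 0.526  -0.1402]]
[[ 0.98669114 -0.17003495  0.55377902]
 [ 0.17003495  0.98669114 -0.00882511]] 9.777658341519514 1.0012348829041777
handle top [ 0.55422043 -0.00952891] [ 0.5539988  -0.00953342]
TCP px [446.9478982 102.9532186] tip [445.19706567 109.26450675] [444.01638754 113.52053911] [446.39172915 104.95806091]
cage [0.795 0.068]
bulb1 [0.753 0.205]
jar [ 0.803 -0.079]
bulb2 [ 0.745 -0.211]
tape [0.368 0.1  ]
drv [ 0.382 -0.07 ]
```

```bash
cat >> h.py <<'E'
C=np.array([.5538,-.0088]); th=np.radians(9.78)
def b2w(x,y): return C+np.array([x*np.cos(th)-y*np.sin(th),x*np.sin(th)+y*np.cos(th)])/1000
E
python3 - <<'E'
from h import *
for n,sx,sy in(('A',1,-1),('B',-1,-1),('C',-1,1),('D',1,1)):
    W=np.array([b2w(sx*(50+u),sy*(124.5-v)) for u,v in((-28.5,27),(-19.5,27),(-6.7,25.8),(-1.2,21.2),(1.5,16),(-5,24))])
    print(n,W[0].round(4),((W-W[0])*1000).round(1).tolist())
E
```

```text
A [ 0.5915 -0.1012] [[0.0, 0.0], [8.9, 1.5], [21.7, 2.5], [27.9, -1.1], [31.4, -5.7], [23.7, 1.0]]
B [ 0.5492 -0.1085] [[0.0, 0.0], [-8.9, -1.5], [-21.3, -4.9], [-25.9, -10.4], [-27.7, -15.9], [-22.6, -6.9]]
C [0.5161 0.0836] [[0.0, 0.0], [-8.9, -1.5], [-21.7, -2.5], [-27.9, 1.1], [-31.4, 5.7], [-23.7, -1.0]]
D [0.5584 0.0909] [[0.0, 0.0], [8.9, 1.5], [21.3, 4.9], [25.9, 10.4], [27.7, 15.9], [22.6, 6.9]]
```

Call:
{"api": "apply_moves", "payload": {
  "jaw": [-1,-1,-1,-1,-1],
  "translation": [
    [0.03,0.04,0],
    [0.06,0.08,0],
    [0.09,0.12,0],
    [0.12,0.16,0],
    [0.15,0.2,0]
  ],
  "angular": [
    [0,0,8],
    [0,0,16],
    [0,0,24],
    [0,0,32],
    [0,0,40]
  ],
  "newtons": 60
}}

```text
clock: 0.6
position: [0.4083, -0.3677, 0.2502]
tool_rot: [-1.571, -0.0, -2.013]
force: [2.1, -0.7, 0.0]
grip_width: 0.0121
```

Call:
{"api": "apply_moves", "payload": {
  "jaw": [-1,-1,-1,-1,-1],
  "translation": [
    [0.03,0.04,0],
    [0.06,0.08,0],
    [0.09,0.12,0],
    [0.12,0.16,0],
    [0.14,0.2,0]
  ],
  "angular": [
    [0,0,7],
    [0,0,14],
    [0,0,21],
    [0,0,28],
    [0,0,35.1]
  ]
}}

```text
clock: 1.1
position: [0.5489, -0.1674, 0.2501]
tool_rot: [-1.571, 0.0, -1.401]
force: [-1.1, -1.5, 0.7]
grip_width: -0.0001
```

Call:
{"api": "apply_moves", "payload": {
  "jaw": [-1,-1,-1,-1,-1],
  "translation": [
    [0.02,0.03,-0.02],
    [0.0425,0.066,-0.05],
    [0.0425,0.066,-0.08],
    [0.0425,0.066,-0.1],
    [0.0425,0.066,-0.11]
  ],
  "angular": [
    [0,0,0],
    [0,0,0],
    [0,0,0],
    [0,0,0],
    [0,0,0]
  ]
}}

```text
clock: 1.6
position: [0.5892, -0.1031, 0.1382]
tool_rot: [-1.574, 0.001, -1.405]
force: [0.1, -0.8, 0.5]
grip_width: 0.0001
```

```bash
python3 - <<'E'
from h import *
print(observe()['position'],observe()['force'])
d=grab('top'); e=grab('side')
a=cv2.resize(d['pixels'][150:260,190:330],None,fx=2.85,fy=2.85,interpolation=cv2.INTER_CUBIC)
b=cv2.resize(e['pixels'][130:290,180:330],(400,427),interpolation=cv2.INTER_CUBIC)
o=np.zeros((427,800,3),np.uint8);o[:a.shape[0],:a.shape[1]]=a[:427,:400];o[:,400:]=b
cv2.imwrite('pics/a1.png',o[...,::-1])
E
```

```text
[ 0.58917634 -0.10310393  0.13816092] [ 0.0923627  -0.79885569  0.52403757]
```

View pics/a1.png

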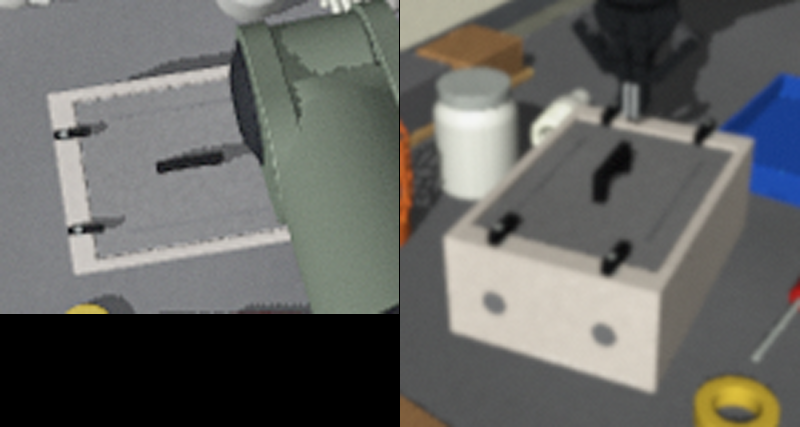

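Side view (right half) shows the shut tips at (631,115), just between the two far catches, as intended.

Call:
{"api": "apply_moves", "payload": {
  "jaw": [-1,-1,-1,-1,-1],
  "translation": [
    [0.0015,0.002,-0.008],
    [0.0015,0.002,-0.015],
    [0.0015,0.002,-0.015],
    [0.0105,0.0035,-0.015],
    [0.0165,0.004,-0.015]
  ],
  "angular": [
    [0,0,0],
    [0,0,0],
    [0,0,0],
    [0,0,0],
    [0,0,0]
  ]
}}

```text
clock: 2.2
position: [0.6073, -0.0991, 0.1257]
tool_rot: [-1.571, 0.0, -1.406]
force: [-4.5, 2.1, 0.6]
grip_width: 0.0001
```

Call:
{"api": "apply_moves", "payload": {
  "jaw": [-1,-1,-1,-1,-1],
  "translation": [
    [0.007,0.001,0],
    [0.0125,-0.003,0],
    [0.0165,-0.0075,0],
    [0.0165,-0.0075,0],
    [0.0165,-0.0075,0]
  ],
  "angular": [
    [0,0,0],
    [0,0,0],
    [0,0,0],
    [0,0,0],
    [0,0,0]
  ]
}}

```text
clock: 2.7
position: [0.6246, -0.1055, 0.1259]
tool_rot: [-1.568, 0.001, -1.405]
force: [3.0, 7.2, 2.3]
grip_width: -0.0004
```

Call:
{"api": "apply_moves", "payload": {
  "jaw": [-1,-1,-1,-1,-1],
  "translation": [
    [-0.007,0.007,0],
    [-0.035,0.004,0],
    [-0.0705,-0.0018,0],
    [-0.0826,-0.0033,0],
    [-0.0885,-0.0045,0]
  ],
  "angular": [
    [0,0,0],
    [0,0,0],
    [0,0,0],
    [0,0,0],
    [0,0,0]
  ]
}}

```text
clock: 3.2
position: [0.534, -0.1113, 0.1258]
tool_rot: [-1.57, -0.0, -1.406]
force: [2.8, 2.0, -1.4]
grip_width: 0.0001
```

Call:
{"api": "apply_moves", "payload": {
  "jaw": [-1,-1,-1,-1,-1],
  "translation": [
    [-0.0065,-0.0022,0],
    [-0.0111,-0.0077,0],
    [-0.0129,-0.0132,0],
    [-0.0129,-0.0132,0],
    [-0.0129,-0.0132,0]
  ],
  "angular": [
    [0,0,0],
    [0,0,0],
    [0,0,0],
    [0,0,0],
    [0,0,0]
  ]
}}

```text
clock: 3.7
position: [0.522, -0.1233, 0.1254]
tool_rot: [-1.571, 0.001, -1.405]
force: [-3.1, 7.3, 5.5]
grip_width: 0.0
```

Call:
{"api": "apply_moves", "payload": {
  "jaw": [-1,-1,-1,-1,-1],
  "translation": [
    [0.005,0.009,0],
    [0.005,0.05,0.03],
    [0.0,0.1,0.035],
    [-0.004,0.15,0.035],
    [-0.003,0.2,0.025]
  ],
  "angular": [
    [0,0,0],
    [0,0,0],
    [0,0,0],
    [0,0,0],
    [0,0,0]
  ]
}}

```text
clock: 4.2
position: [0.5192, 0.0756, 0.1519]
tool_rot: [-1.568, -0.0, -1.406]
force: [1.9, -0.4, 0.0]
grip_width: -0.0
```

Call:
{"api": "apply_moves", "payload": {
  "jaw": [-1,-1,-1,-1,-1],
  "translation": [
    [-0.0015,0.008,0],
    [-0.0015,0.008,-0.015],
    [-0.0015,0.008,-0.025],
    [-0.0015,0.008,-0.025],
    [-0.0115,0.0065,-0.025]
  ],
  "angular": [
    [0,0,0],
    [0,0,0],
    [0,0,0],
    [0,0,0],
    [0,0,0]
  ]
}}

```text
clock: 4.7
position: [0.5077, 0.0794, 0.1257]
tool_rot: [-1.571, 0.0, -1.407]
force: [-0.3, 0.7, -0.4]
grip_width: 0.0002
```

Call:
{"api": "apply_moves", "payload": {
  "jaw": [-1,-1,-1,-1,-1],
  "translation": [
    [-0.0065,-0.0005,0],
    [-0.0125,-0.001,0],
    [-0.0185,0.0026,0],
    [-0.022,0.0072,0],
    [-0.022,0.0072,0]
  ],
  "angular": [
    [0,0,0],
    [0,0,0],
    [0,0,0],
    [0,0,0],
    [0,0,0]
  ]
}}

```text
clock: 5.2
position: [0.4845, 0.0862, 0.1261]
tool_rot: [-1.571, -0.001, -1.407]
force: [0.7, -4.2, 1.2]
grip_width: -0.0002
```

Call:
{"api": "apply_moves", "payload": {
  "jaw": [-1,-1,-1,-1,-1],
  "translation": [
    [-0.001,0.0035,0],
    [-0.001,0.0035,0],
    [0.008,-0.004,0],
    [0.035,-0.002,0],
    [0.0704,0.0046,0]
  ],
  "angular": [
    [0,0,0],
    [0,0,0],
    [0,0,0],
    [0,0,0],
    [0,0,0]
  ]
}}

```text
clock: 5.7
position: [0.5562, 0.0902, 0.1262]
tool_rot: [-1.571, -0.001, -1.407]
force: [0.4, 0.1, -0.1]
grip_width: 0.0001
```

Call:
{"api": "apply_moves", "payload": {
  "jaw": [-1,-1,-1,-1,-1],
  "translation": [
    [0.012,0.0015,0],
    [0.018,0.003,0],
    [0.0243,0.0052,0],
    [0.0289,0.0105,0],
    [0.0307,0.0165,0]
  ],
  "angular": [
    [0,0,0],
    [0,0,0],
    [0,0,0],
    [0,0,0],
    [0,0,0]
  ]
}}

```text
clock: 6.2
position: [0.587, 0.1053, 0.126]
tool_rot: [-1.57, -0.003, -1.408]
force: [3.9, -12.0, 2.8]
grip_width: -0.0
```

Call:
{"api": "apply_moves", "payload": {
  "jaw": [-1,-1,-1,-1,-1],
  "translation": [
    [0,0.001,0],
    [0,0.001,0],
    [-0.007,-0.009,0.01],
    [-0.015,-0.03,0.05],
    [-0.015,-0.03,0.1]
  ],
  "angular": [
    [0,0,0],
    [0,0,0],
    [0,0,0],
    [0,0,0],
    [0,0,0]
  ]
}}

```text
clock: 6.7
position: [0.569, 0.0743, 0.2258]
tool_rot: [-1.575, -0.001, -1.409]
force: [1.0, -0.2, -0.2]
grip_width: 0.0002
```

```bash
python3 - <<'E'
from h import *
print(observe()['position'],observe()['force'])
d=grab('top'); e=grab('side')
a=cv2.resize(d['pixels'][150:260,190:330],None,fx=2.85,fy=2.85,interpolation=cv2.INTER_CUBIC)
b=cv2.resize(e['pixels'][130:290,180:330],(400,427),interpolation=cv2.INTER_CUBIC)
o=np.zeros((427,800,3),np.uint8);o[:a.shape[0],:a.shape[1]]=a[:427,:400];o[:,400:]=b
cv2.imwrite('pics/a2.png',o[...,::-1])
E
```

```text
[0.56898606 0.07430662 0.22576824] [ 0.98666377 -0.19890076 -0.19572861]
```

View pics/a2.png

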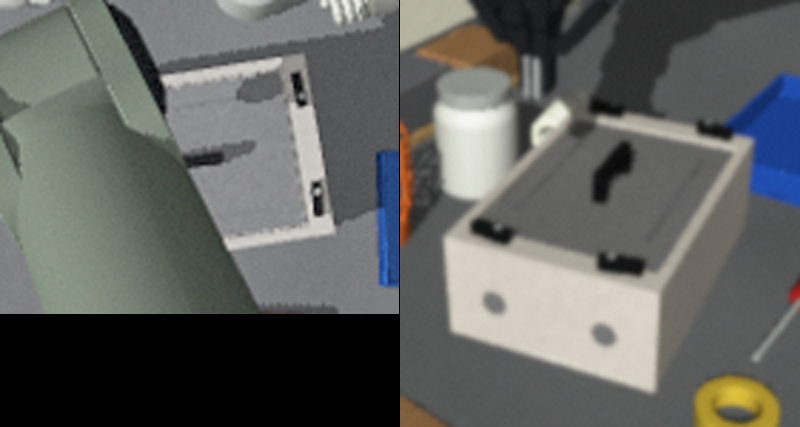

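All four catches lie along the rim in the side view; catch C (px 620,263) I check with numbers while moving over the handle.

```bash
python3 - <<'E'
from h import *
e=grab('side'); V=e['pixels'].max(2)
for s in((50,124.5),(-50,124.5),(50,-124.5),(-50,-124.5)):
    p=proj(e,[*b2w(s[0]*1.26,s[1]),.107]); m=np.zeros(V.shape,np.uint8); cv2.circle(m,tuple(int(round(v)) for v in p),11,1,-1)
    w=np.argwhere((m>0)&(V<55))[:,::-1]
    W=np.array([ray(e,u,v,.107)[:2] for u,v in w]); r=cv2.fitLine((W*1000).astype(np.float32),cv2.DIST_L2,0,.01,.01).ravel()
    print(s,len(w),W.mean(0).round(4),b2w(s[0]*1.16,s[1]).round(4),'angle from board y',np.degrees(np.arctan2(r[1],r[0]))-9.78-90)
E
```

```text
(50, 124.5) 68 [0.5888 0.1225] [0.5898 0.1237] angle from board y -102.80936
(-50, 124.5) 86 [0.4749 0.102 ] [0.4755 0.104 ] angle from board y -77.242355
(50, -124.5) 152 [ 0.6406 -0.1402] [ 0.6321 -0.1216] angle from board y -164.64462
(-50, -124.5) 46 [ 0.5182 -0.1417] [ 0.5178 -0.1413] angle from board y -105.75504
```

Call:
{"api": "apply_moves", "payload": {
  "jaw": [-0.2,-0.2,-0.2,-0.2,-0.2],
  "translation": [
    [-0.0075,-0.042,0],
    [-0.015,-0.0835,0],
    [-0.015,-0.0835,-0.03],
    [-0.015,-0.0835,-0.06],
    [-0.015,-0.0835,-0.06]
  ],
  "angular": [
    [0,0,0],
    [0,0,0],
    [0,0,0],
    [0,0,0],
    [0,0,0]
  ]
}}

```text
clock: 7.35
position: [0.5537, -0.0064, 0.1626]
tool_rot: [-1.577, 0.001, -1.406]
force: [-0.6, -0.0, 0.7]
grip_width: 0.0342
```

Call:
{"api": "apply_moves", "payload": {
  "jaw": [-1,-1,-1,-1,-1],
  "translation": [
    [-0.03,0.04,0],
    [-0.066,0.086,0],
    [-0.066,0.086,-0.02],
    [-0.066,0.086,-0.037],
    [-0.066,0.086,-0.037]
  ],
  "angular": [
    [0,0,0],
    [0,0,0],
    [0,0,0],
    [0,0,0],
    [0,0,0]
  ]
}}

```text
clock: 7.85
position: [0.4893, 0.0806, 0.1284]
tool_rot: [-1.573, -0.0, -1.405]
force: [-0.0, 0.6, -0.4]
grip_width: -0.0
```

Call:
{"api": "apply_moves", "payload": {
  "jaw": [-1,-1,-1,-1,-1],
  "translation": [
    [-0.008,0.007,0],
    [-0.008,0.013,0],
    [-0.008,0.013,0],
    [0,0,0.02],
    [0,0,0.06]
  ],
  "angular": [
    [0,0,0],
    [0,0,0],
    [0,0,0],
    [0,0,0],
    [0,0,0]
  ]
}}

```text
clock: 8.35
position: [0.4895, 0.0792, 0.1887]
tool_rot: [-1.574, -0.0, -1.407]
force: [0.4, -0.4, 0.5]
grip_width: 0.0002
```

Call:
{"api": "apply_moves", "payload": {
  "jaw": [-0.2,-0.2,-0.2,-0.2,-0.2],
  "translation": [
    [0.03,-0.04,0],
    [0.066,-0.09,0],
    [0.066,-0.0895,-0.02],
    [0.066,-0.0895,-0.03],
    [0.066,-0.0895,-0.03]
  ],
  "angular": [
    [0,0,0],
    [0,0,0],
    [0,0,0],
    [0,0,0],
    [0,0,0]
  ]
}}

```text
clock: 8.85
position: [0.5552, -0.0082, 0.1582]
tool_rot: [-1.573, 0.001, -1.406]
force: [-0.5, 0.9, -0.3]
grip_width: 0.0341
```

```bash
python3 - <<'E'
from h import *
print(observe()['position'],observe()['force'])
d=grab('top'); e=grab('side')
a=cv2.resize(d['pixels'][150:260,190:330],None,fx=2.85,fy=2.85,interpolation=cv2.INTER_CUBIC)
b=cv2.resize(e['pixels'][170:250,180:310],(400,427),interpolation=cv2.INTER_CUBIC)
o=np.zeros((427,800,3),np.uint8);o[:a.shape[0],:a.shape[1]]=a[:427,:400];o[:,400:]=b
cv2.imwrite('pics/a3.png',o[...,::-1])
E
```

```text
[ 0.55517876 -0.00816196  0.15821517] [-0.47642425  0.88425899 -0.346197  ]
```

View pics/a3.png

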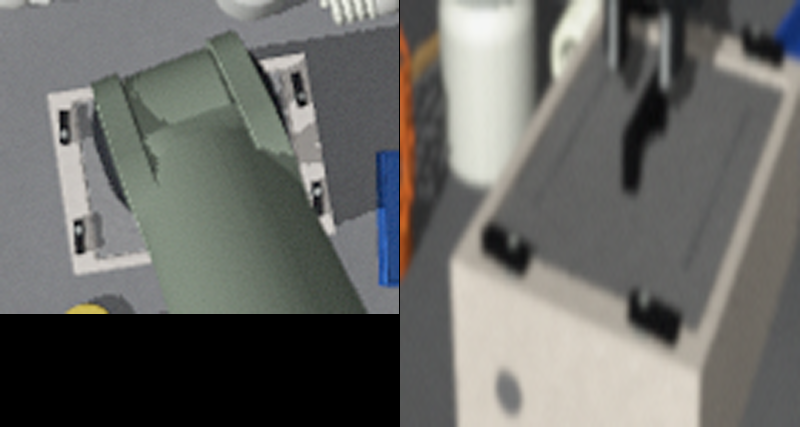

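All four catches now lie along the rim (top px 65,126 / 80,235 / 298,88 / 317,197), and the jaws straddle the handle.

Call:
{"api": "apply_moves", "payload": {
  "jaw": [-0.2,-0.2,-0.2,-1,-1],
  "translation": [
    [-0.001,-0.001,-0.02],
    [-0.001,-0.001,-0.036],
    [-0.001,-0.001,-0.036],
    [-0.001,-0.001,-0.036],
    [-0.001,-0.001,-0.036]
  ],
  "angular": [
    [0,0,0],
    [0,0,0],
    [0,0,0],
    [0,0,0],
    [0,0,0]
  ],
  "newtons": 80
}}

```text
clock: 9.45
position: [0.5556, -0.0095, 0.1242]
tool_rot: [-1.57, -0.0, -1.405]
force: [-2.5, 1.5, 3.8]
grip_width: 0.0103
```

Call:
{"api": "apply_moves", "payload": {
  "jaw": [-1,-1,-1,-1,-1],
  "translation": [
    [0,0,0],
    [0,0,0.005],
    [0,0,0.015],
    [0,0,0.03],
    [0,0,0.05]
  ],
  "angular": [
    [0,0,0],
    [0,0,0],
    [0,0,0],
    [0,0,0],
    [0,0,0]
  ]
}}

```text
clock: 9.95
position: [0.555, -0.0101, 0.1741]
tool_rot: [-1.571, 0.0, -1.406]
force: [0.9, 0.2, -2.9]
grip_width: 0.0104
```

Call:
{"api": "apply_moves", "payload": {
  "jaw": [-1,-1,-1,-1,-1],
  "translation": [
    [0,0.02,0.03],
    [0,0.06,0.03],
    [0,0.105,0.03],
    [0,0.15,0.03],
    [0,0.195,0.03]
  ],
  "angular": [
    [0,0,0],
    [0,0,0],
    [0,0,0],
    [0,0,0],
    [0,0,0]
  ]
}}

```text
clock: 10.45
position: [0.5552, 0.1866, 0.2044]
tool_rot: [-1.57, 0.0, -1.407]
force: [1.8, 0.6, -2.7]
grip_width: 0.0102
```

Call:
{"api": "apply_moves", "payload": {
  "jaw": [-1,-1,-1,-1,-1],
  "translation": [
    [-0.002,0.045,0],
    [-0.004,0.09,0],
    [-0.007,0.13,0],
    [-0.008,0.16,-0.02],
    [-0.008,0.18,-0.05]
  ],
  "angular": [
    [0,0,0],
    [0,0,0],
    [0,0,0],
    [0,0,0],
    [0,0,0]
  ]
}}

```text
clock: 10.95
position: [0.5473, 0.3684, 0.1551]
tool_rot: [-1.567, 0.003, -1.404]
force: [0.3, -0.4, -2.7]
grip_width: 0.01
```

Call:
{"api": "apply_moves", "payload": {
  "jaw": [-1,-1,-1,-1,-1],
  "translation": [
    [0,0,-0.03],
    [0,0,-0.06],
    [0,0,-0.09],
    [0,0,-0.1],
    [0,0,-0.105]
  ],
  "angular": [
    [0,0,0],
    [0,0,0],
    [0,0,0],
    [0,0,0],
    [0,0,0]
  ]
}}

```text
clock: 11.45
position: [0.5473, 0.3649, 0.048]
tool_rot: [-1.571, -0.0, -1.406]
force: [0.4, -0.3, -3.5]
grip_width: 0.0104
```

Continue down to contact, still holding the cover.

Call:
{"api": "apply_moves", "payload": {
  "jaw": [-1,-1,-1,-1,-1],
  "translation": [
    [0,0,-0.006],
    [0,0,-0.01],
    [0,0,-0.013],
    [0,0,-0.014],
    [0,0,-0.014]
  ],
  "angular": [
    [0,0,0],
    [0,0,0],
    [0,0,0],
    [0,0,0],
    [0,0,0]
  ]
}}

```text
clock: 11.95
position: [0.5474, 0.365, 0.0342]
tool_rot: [-1.57, 0.0, -1.406]
force: [-1.3, -1.7, 1.2]
grip_width: 0.0102
```

Call:
{"api": "apply_moves", "payload": {
  "jaw": [-0.2,-0.2,-0.2,-0.2,-0.2],
  "translation": [
    [0,0,0],
    [0,0,0],
    [0,0,0.01],
    [0,0,0.05],
    [0,0,0.1]
  ],
  "angular": [
    [0,0,0],
    [0,0,0],
    [0,0,0],
    [0,0,0],
    [0,0,0]
  ]
}}

```text
clock: 12.45
position: [0.5463, 0.3644, 0.1341]
tool_rot: [-1.574, -0.001, -1.406]
force: [-0.7, 0.6, 0.2]
grip_width: 0.0342
```

Call:
{"api": "apply_moves", "payload": {
  "jaw": [-0.2,-0.2,-0.2,-0.2,-0.2],
  "translation": [
    [0,0,0.05],
    [-0.03,0,0.06],
    [-0.07,0,0.06],
    [-0.11,0,0.06],
    [-0.15,0,0.06]
  ],
  "angular": [
    [0,0,0],
    [0,0,0],
    [0,0,0],
    [0,0,0],
    [0,0,0]
  ]
}}

```text
clock: 12.95
position: [0.3958, 0.3647, 0.1947]
tool_rot: [-1.57, 0.0, -1.406]
force: [0.3, 0.9, 0.7]
grip_width: 0.034
```

```bash
python3 - <<'E'
from h import *
print(observe()['position'],observe()['force'])
d=grab('top'); e=grab('side'); np.savez('pics/top2.npz',**d)
a=cv2.resize(d['pixels'][130:290,90:410],(800,400),interpolation=cv2.INTER_CUBIC)
b=cv2.resize(e['pixels'][180:380,30:330],(300,200),interpolation=cv2.INTER_CUBIC)
o=np.zeros((600,800,3),np.uint8);o[:400]=a;o[400:,:300]=b
cv2.imwrite('pics/a4.png',o[...,::-1])
E
```

```text
[0.39578018 0.3646984  0.19466096] [0.31255285 0.85417627 0.66084308]
```

View pics/a4.png

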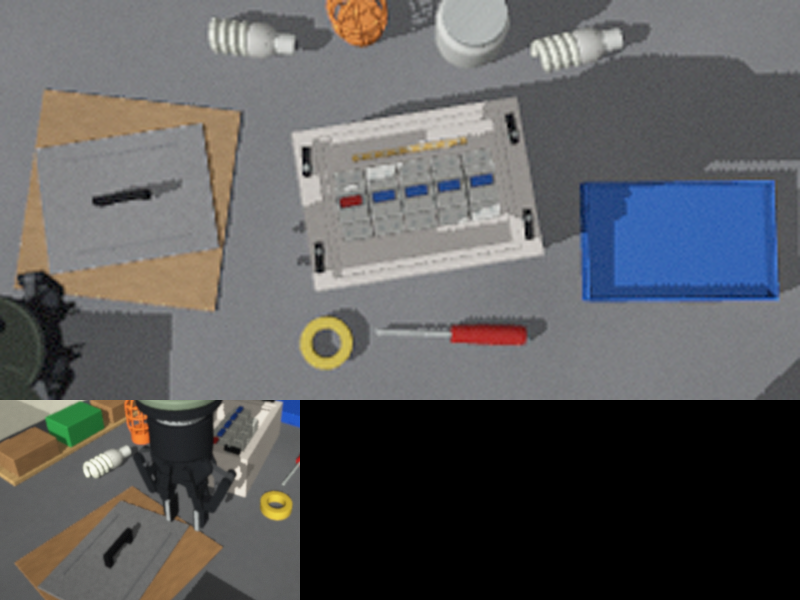

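The cover lies flat on the sheet, handle up (px 120,195). The red main switch is at the left end, i.e. board +y (350,200), with four blue breakers following.

```bash
python3 - <<'E'
from h import *
d=dict(np.load('pics/top2.npz')); hsv=cv2.cvtColor(d['pixels'],cv2.COLOR_RGB2HSV); h,s,v=[hsv[...,i] for i in range(3)]
for nm,m in(('red',((h<8)|(h>172))&(s>120)),('blue',(h>100)&(h<125)&(s>120))):
    n,l,st,c=cv2.connectedComponentsWithStats(m.astype(np.uint8))
    for i in range(1,n):
        if 215<c[i,0]<300 and 190<c[i,1]<232: print(nm,st[i,4],c[i].round(1),ray(d,*c[i],.086)[:2].round(4))
for y in(80,40,0,-40,-80): print(y,b2w(0,y).round(4))
E
```

```text
red 30 [230.  210.1] [0.5437 0.0707]
blue 30 [282.3 201.6] [ 0.5712 -0.087 ]
blue 27 [269.4 203.7] [ 0.5642 -0.0479]
blue 30 [256.3 205.9] [ 0.5571 -0.0086]
blue 30 [242.9 208. ] [0.5505 0.0319]
80 [0.5402 0.07  ]
40 [0.547  0.0306]
0 [ 0.5538 -0.0088]
-40 [ 0.5606 -0.0482]
-80 [ 0.5674 -0.0876]
```

Call:
{"api": "apply_moves", "payload": {
  "jaw": [0.5,0.5,0.5,0.5,0.5],
  "translation": [
    [0.03,-0.04,0],
    [0.06,-0.085,0],
    [0.09,-0.13,0],
    [0.12,-0.18,0],
    [0.135,-0.225,0]
  ],
  "angular": [
    [0,0,0],
    [0,0,0],
    [0,0,0],
    [0,0,0],
    [0,0,0]
  ],
  "newtons": 60
}}

```text
clock: 13.55
position: [0.5287, 0.1509, 0.1946]
tool_rot: [-1.569, 0.0, -1.406]
force: [0.4, 0.1, 0.8]
grip_width: 0.064
```

Call:
{"api": "apply_moves", "payload": {
  "jaw": [0.5,0.5,0.5,0.5,0.5],
  "translation": [
    [0.006,-0.04,0],
    [0.0125,-0.0806,-0.02],
    [0.0125,-0.0806,-0.06],
    [0.0125,-0.0806,-0.09],
    [0.0125,-0.0806,-0.095]
  ],
  "angular": [
    [0,0,0],
    [0,0,0],
    [0,0,0],
    [0,0,0],
    [0,0,0]
  ]
}}

```text
clock: 14.05
position: [0.5385, 0.0713, 0.0967]
tool_rot: [-1.574, 0.0, -1.406]
force: [0.1, 0.4, -0.0]
grip_width: 0.064
```

Call:
{"api": "apply_moves", "payload": {
  "jaw": [0.5,0.5,0.5,0.5,0.5],
  "translation": [
    [0,0,-0.006],
    [0,0,-0.012],
    [0,0,-0.018],
    [0,0,-0.022],
    [0,0,-0.022]
  ],
  "angular": [
    [0,0,0],
    [0,0,0],
    [0,0,0],
    [0,0,0],
    [0,0,0]
  ]
}}

```text
clock: 14.55
position: [0.5397, 0.0719, 0.0767]
tool_rot: [-1.571, -0.0, -1.406]
force: [-0.6, -0.3, 0.7]
grip_width: 0.0642
```

Call:
{"api": "apply_moves", "payload": {
  "jaw": [0.3,0.15,-0.2,-0.2,-0.2],
  "translation": [
    [0.001,-0.001,0],
    [0.001,-0.001,0],
    [0.001,-0.001,0],
    [0.001,-0.001,0],
    [0.001,-0.001,0]
  ],
  "angular": [
    [0,0,0],
    [0,0,0],
    [0,0,0],
    [0,0,0],
    [0,0,0]
  ]
}}

```text
clock: 15.05
position: [0.5408, 0.0708, 0.0773]
tool_rot: [-1.57, -0.0, -1.406]
force: [-2.1, -2.0, 8.2]
grip_width: 0.0441
```

Call:
{"api": "apply_moves", "payload": {
  "jaw": [-0.2,-0.2,-0.2,-0.2,-0.2],
  "translation": [
    [0,0,0.0005],
    [0,0,0.001],
    [0,0,0.0015],
    [0,0,0.002],
    [0,0,0.002]
  ],
  "angular": [
    [0,0,0],
    [0,0,0],
    [0,0,0],
    [0,0,0],
    [0,0,0]
  ]
}}

```text
clock: 15.55
position: [0.5407, 0.0709, 0.0786]
tool_rot: [-1.571, 0.0, -1.406]
force: [2.5, 0.2, -7.0]
grip_width: 0.0437
```

Call:
{"api": "apply_moves", "payload": {
  "jaw": [-0.2,-0.2,-0.2,-0.2,-0.2],
  "translation": [
    [0,0,0.001],
    [0,0,0.0015],
    [0,0,0.002],
    [0,0,0.0022],
    [0,0,0.0022]
  ],
  "angular": [
    [0,0,0],
    [0,0,0],
    [0,0,0],
    [0,0,0],
    [0,0,0]
  ]
}}

```text
clock: 16.05
position: [0.5406, 0.0709, 0.0808]
tool_rot: [-1.571, 0.0, -1.406]
force: [3.3, 0.2, -14.5]
grip_width: 0.044
```

Call:
{"api": "apply_moves", "payload": {
  "jaw": [-0.2,-0.2,-0.2,-0.2,-0.2],
  "translation": [
    [0,0,0.0003],
    [0,0,0.0003],
    [0,0,0.0003],
    [0,0,0.0003],
    [0,0,0.0003]
  ],
  "angular": [
    [0,0,0],
    [0,0,0],
    [0,0,0],
    [0,0,0],
    [0,0,0]
  ]
}}

```text
clock: 16.55
position: [0.5407, 0.0709, 0.0812]
tool_rot: [-1.571, 0.0, -1.406]
force: [3.9, -0.6, -15.1]
grip_width: 0.0438
```

Call:
{"api": "apply_moves", "payload": {
  "jaw": [-0.2,-0.2,-0.2,-0.2,-0.2],
  "translation": [
    [0,0,0],
    [0,0,0],
    [0,0,0],
    [0,0,0],
    [0,0,0]
  ],
  "angular": [
    [0,0,0],
    [0,0,0],
    [0,0,0],
    [0,0,0],
    [0,0,0]
  ]
}}

```text
clock: 17.05
position: [0.5406, 0.0709, 0.0812]
tool_rot: [-1.571, 0.0, -1.406]
force: [3.6, 0.5, -16.8]
grip_width: 0.0437
```

Call:
{"api": "apply_moves", "payload": {
  "jaw": [-0.2,-0.2,-0.2,-0.2,-0.2],
  "translation": [
    [0,0,0],
    [0,0,0],
    [0,0,0],
    [0,0,0],
    [0,0,0]
  ],
  "angular": [
    [0,0,0],
    [0,0,0],
    [0,0,0],
    [0,0,0],
    [0,0,0]
  ]
}}

```text
clock: 17.55
position: [0.5407, 0.0709, 0.0812]
tool_rot: [-1.571, -0.0, -1.406]
force: [2.4, -0.6, -15.6]
grip_width: 0.044
```

Call:
{"api": "apply_moves", "payload": {
  "jaw": [-0.2,-0.2,-0.2,-0.2,-0.2],
  "translation": [
    [0,0,0],
    [0,0,0],
    [0,0,0],
    [0,0,0],
    [0,0,0]
  ],
  "angular": [
    [0,0,0],
    [0,0,0],
    [0,0,0],
    [0,0,0],
    [0,0,0]
  ]
}}

```text
clock: 18.05
position: [0.5407, 0.0709, 0.0812]
tool_rot: [-1.571, -0.0, -1.406]
force: [2.2, 0.4, -15.8]
grip_width: 0.0435
```

Call:
{"api": "apply_moves", "payload": {
  "jaw": [-0.2,-0.2,-0.2,-0.2,-0.2],
  "translation": [
    [0,0,0],
    [0,0,0],
    [0,0,0],
    [0,0,0],
    [0,0,0]
  ],
  "angular": [
    [0,0,0],
    [0,0,0],
    [0,0,0],
    [0,0,0],
    [0,0,0]
  ]
}}

```text
clock: 18.55
position: [0.5407, 0.0709, 0.0812]
tool_rot: [-1.571, -0.0, -1.406]
force: [3.3, 0.7, -16.1]
grip_width: 0.0437
```

Call:
{"api": "apply_moves", "payload": {
  "jaw": [-0.2,-0.2,-0.2,0.5,0.5],
  "translation": [
    [0,0,-0.002],
    [0,0,-0.0042],
    [0,0,-0.0042],
    [0,0,-0.0042],
    [0,0,-0.0042]
  ],
  "angular": [
    [0,0,0],
    [0,0,0],
    [0,0,0],
    [0,0,0],
    [0,0,0]
  ]
}}

```text
clock: 19.05
position: [0.541, 0.071, 0.0773]
tool_rot: [-1.57, 0.0, -1.406]
force: [-0.6, 0.0, 0.1]
grip_width: 0.0639
```

Call:
{"api": "apply_moves", "payload": {
  "jaw": [0.5,0.5,0.5,0.5,0.5],
  "translation": [
    [0,0,0],
    [0,0,0.015],
    [0.0068,-0.0394,0.015],
    [0.0068,-0.0394,0],
    [0.0068,-0.0394,0]
  ],
  "angular": [
    [0,0,0],
    [0,0,0],
    [0,0,0],
    [0,0,0],
    [0,0,0]
  ]
}}

```text
clock: 19.55
position: [0.5471, 0.0304, 0.0767]
tool_rot: [-1.572, -0.0, -1.408]
force: [-0.7, 1.0, 0.1]
grip_width: 0.064
```

Call:
{"api": "apply_moves", "payload": {
  "jaw": [0.3,0.15,-0.2,-0.2,-0.2],
  "translation": [
    [0,0,0],
    [0,0,0],
    [0,0,0],
    [0,0,0],
    [0,0,0]
  ],
  "angular": [
    [0,0,0],
    [0,0,0],
    [0,0,0],
    [0,0,0],
    [0,0,0]
  ]
}}

```text
clock: 20.05
position: [0.5476, 0.0323, 0.078]
tool_rot: [-1.57, -0.0, -1.405]
force: [-3.7, -0.8, 11.3]
grip_width: 0.0439
```

Call:
{"api": "apply_moves", "payload": {
  "jaw": [-0.2,-0.2,-0.2,-0.2,-0.2],
  "translation": [
    [0,0,0.0005],
    [0,0,0.001],
    [0,0,0.0015],
    [0,0,0.002],
    [0,0,0.002]
  ],
  "angular": [
    [0,0,0],
    [0,0,0],
    [0,0,0],
    [0,0,0],
    [0,0,0]
  ]
}}

```text
clock: 20.55
position: [0.5475, 0.0317, 0.079]
tool_rot: [-1.571, 0.0, -1.406]
force: [1.6, 1.5, -4.9]
grip_width: 0.0438
```

Call:
{"api": "apply_moves", "payload": {
  "jaw": [-0.2,-0.2,-0.2,-0.2,-0.2],
  "translation": [
    [0,0,0.001],
    [0,0,0.0015],
    [0,0,0.0015],
    [0,0,0.0015],
    [0,0,0.0015]
  ],
  "angular": [
    [0,0,0],
    [0,0,0],
    [0,0,0],
    [0,0,0],
    [0,0,0]
  ]
}}

```text
clock: 21.05
position: [0.5474, 0.0316, 0.0804]
tool_rot: [-1.571, 0.0, -1.406]
force: [2.3, 2.3, -10.0]
grip_width: 0.0438
```

Call:
{"api": "apply_moves", "payload": {
  "jaw": [-0.2,-0.2,-0.2,-0.2,-0.2],
  "translation": [
    [0,0,0.0008],
    [0,0,0.0014],
    [0,0,0.0014],
    [0,0,0.0014],
    [0,0,0.0014]
  ],
  "angular": [
    [0,0,0],
    [0,0,0],
    [0,0,0],
    [0,0,0],
    [0,0,0]
  ]
}}

```text
clock: 21.55
position: [0.5475, 0.0316, 0.0819]
tool_rot: [-1.571, 0.0, -1.406]
force: [3.6, 3.3, -16.0]
grip_width: 0.0438
```

Call:
{"api": "apply_moves", "payload": {
  "jaw": [-0.2,-0.2,-0.2,-0.2,-0.2],
  "translation": [
    [0,0,0],
    [0,0,0],
    [0,0,0],
    [0,0,0],
    [0,0,0]
  ],
  "angular": [
    [0,0,0],
    [0,0,0],
    [0,0,0],
    [0,0,0],
    [0,0,0]
  ]
}}

```text
clock: 22.05
position: [0.5475, 0.0315, 0.0819]
tool_rot: [-1.571, 0.0, -1.406]
force: [2.5, 3.6, -15.4]
grip_width: 0.0437
```

Call:
{"api": "apply_moves", "payload": {
  "jaw": [-0.2,-0.2,-0.2,-0.2,-0.2],
  "translation": [
    [0,0,0],
    [0,0,0],
    [0,0,0],
    [0,0,0],
    [0,0,0]
  ],
  "angular": [
    [0,0,0],
    [0,0,0],
    [0,0,0],
    [0,0,0],
    [0,0,0]
  ]
}}

```text
clock: 22.55
position: [0.5475, 0.0315, 0.0819]
tool_rot: [-1.571, 0.0, -1.406]
force: [2.5, 3.8, -15.3]
grip_width: 0.0435
```

Call:
{"api": "apply_moves", "payload": {
  "jaw": [-0.2,-0.2,-0.2,-0.2,-0.2],
  "translation": [
    [0,0,0],
    [0,0,0],
    [0,0,0],
    [0,0,0],
    [0,0,0]
  ],
  "angular": [
    [0,0,0],
    [0,0,0],
    [0,0,0],
    [0,0,0],
    [0,0,0]
  ]
}}

```text
clock: 23.05
position: [0.5475, 0.0315, 0.0819]
tool_rot: [-1.571, 0.0, -1.406]
force: [0.9, 3.5, -16.1]
grip_width: 0.0439
```

Call:
{"api": "apply_moves", "payload": {
  "jaw": [-0.2,-0.2,-0.2,-0.2,-0.2],
  "translation": [
    [0,0,0],
    [0,0,0],
    [0,0,0],
    [0,0,0],
    [0,0,0]
  ],
  "angular": [
    [0,0,0],
    [0,0,0],
    [0,0,0],
    [0,0,0],
    [0,0,0]
  ]
}}

```text
clock: 23.55
position: [0.5475, 0.0315, 0.0819]
tool_rot: [-1.571, 0.0, -1.406]
force: [2.7, 3.6, -16.0]
grip_width: 0.0433
```

Call:
{"api": "apply_moves", "payload": {
  "jaw": [-0.2,-0.2,-0.2,0.5,0.5],
  "translation": [
    [0,0,-0.0025],
    [0,0,-0.0045],
    [0,0,-0.0045],
    [0,0,-0.0045],
    [0,0,-0.0045]
  ],
  "angular": [
    [0,0,0],
    [0,0,0],
    [0,0,0],
    [0,0,0],
    [0,0,0]
  ]
}}

```text
clock: 24.05
position: [0.5478, 0.0312, 0.0777]
tool_rot: [-1.57, -0.001, -1.406]
force: [0.3, 0.8, -0.6]
grip_width: 0.064
```

Call:
{"api": "apply_moves", "payload": {
  "jaw": [0.5,0.5,0.5,0.5,0.5],
  "translation": [
    [0,0,0],
    [0,0,0.015],
    [0.0068,-0.0394,0.015],
    [0.0068,-0.0394,0],
    [0.0068,-0.0394,0]
  ],
  "angular": [
    [0,0,0],
    [0,0,0],
    [0,0,0],
    [0,0,0],
    [0,0,0]
  ]
}}

```text
clock: 24.55
position: [0.5539, -0.009, 0.0771]
tool_rot: [-1.572, -0.0, -1.408]
force: [-0.4, 0.4, 0.4]
grip_width: 0.0639
```

Call:
{"api": "apply_moves", "payload": {
  "jaw": [0.3,0.15,-0.2,-0.2,-0.2],
  "translation": [
    [0,0,0],
    [0,0,0],
    [0,0,0],
    [0,0,0],
    [0,0,0]
  ],
  "angular": [
    [0,0,0],
    [0,0,0],
    [0,0,0],
    [0,0,0],
    [0,0,0]
  ]
}}

```text
clock: 25.05
position: [0.5544, -0.0072, 0.0784]
tool_rot: [-1.57, -0.0, -1.405]
force: [-5.2, 1.0, 12.2]
grip_width: 0.044
```

Call:
{"api": "apply_moves", "payload": {
  "jaw": [-0.2,-0.2,-0.2,-0.2,-0.2],
  "translation": [
    [0,0,0.0005],
    [0,0,0.001],
    [0,0,0.0015],
    [0,0,0.0025],
    [0,0,0.0025]
  ],
  "angular": [
    [0,0,0],
    [0,0,0],
    [0,0,0],
    [0,0,0],
    [0,0,0]
  ]
}}

```text
clock: 25.55
position: [0.5543, -0.0079, 0.08]
tool_rot: [-1.571, 0.0, -1.406]
force: [-0.6, -0.2, -2.9]
grip_width: 0.0436
```

Call:
{"api": "apply_moves", "payload": {
  "jaw": [-0.2,-0.2,-0.2,-0.2,-0.2],
  "translation": [
    [0,0,0.001],
    [0,0,0.0015],
    [0,0,0.0015],
    [0,0,0.0015],
    [0,0,0.0015]
  ],
  "angular": [
    [0,0,0],
    [0,0,0],
    [0,0,0],
    [0,0,0],
    [0,0,0]
  ]
}}

```text
clock: 26.05
position: [0.5542, -0.0079, 0.0814]
tool_rot: [-1.571, 0.0, -1.406]
force: [-0.0, 0.4, -1.8]
grip_width: 0.044
```

Way 3 comes away. I lift it clear and look for the tray afresh.

Call:
{"api": "apply_moves", "payload": {
  "jaw": [-0.3,-0.3,-0.3,-0.3,-0.3],
  "translation": [
    [0,0,0.005],
    [0,0,0.015],
    [0,0,0.03],
    [0,0,0.05],
    [0,0,0.07]
  ],
  "angular": [
    [0,0,0],
    [0,0,0],
    [0,0,0],
    [0,0,0],
    [0,0,0]
  ],
  "newtons": 90
}}

```text
clock: 26.55
position: [0.5544, -0.0078, 0.1534]
tool_rot: [-1.57, -0.0, -1.406]
force: [-0.3, 0.1, -1.0]
grip_width: 0.043
```

Call:
{"api": "apply_moves", "payload": {
  "jaw": [-0.3,-0.3,-0.3,-0.3,-0.3],
  "translation": [
    [0,0,0.02],
    [0,0,0.04],
    [0,0,0.06],
    [0,0,0.075],
    [0,0,0.075]
  ],
  "angular": [
    [0,0,0],
    [0,0,0],
    [0,0,0],
    [0,0,0],
    [0,0,0]
  ]
}}

```text
clock: 27.05
position: [0.5551, -0.0078, 0.2294]
tool_rot: [-1.567, -0.001, -1.406]
force: [-0.2, -0.0, -2.5]
grip_width: 0.0428
```

```bash
cat >> h.py <<'E'
def tray():
    d=grab('top'); hsv=cv2.cvtColor(d['pixels'],cv2.COLOR_RGB2HSV); m=((hsv[...,0]>100)&(hsv[...,0]<125)&(hsv[...,1]>120)).astype(np.uint8)
    n,l,st,c=cv2.connectedComponentsWithStats(m); i=1+np.argmax(st[1:,4])
    W=np.array([ray(d,u,v,.035)[:2]*1000 for v,u in np.argwhere(l==i)],np.float32); r=cv2.minAreaRect(W); print('tray',st[i,4],np.round(r[0],1),np.round(r[1],1),round(r[2],1)); return d
E
python3 - <<'E'
from h import *
s=observe();print(s['position'],s['force'],s['grip_width']); tray()
E
```

```text
[ 0.55513143 -0.00780597  0.22936015] [-0.17716732 -0.0305029  -2.54723208] 0.042753841644970716
tray 3735 [ 502.1 -338.3] [149.4 246. ] 1.6
```

Call:
{"api": "apply_moves", "payload": {
  "jaw": [-0.3,-0.3,-0.3,-0.3,-0.3],
  "translation": [
    [-0.005,-0.035,0],
    [-0.01,-0.075,0],
    [-0.016,-0.12,0],
    [-0.022,-0.165,0],
    [-0.028,-0.21,0]
  ],
  "angular": [
    [0,0,0],
    [0,0,0],
    [0,0,0],
    [0,0,0],
    [0,0,0]
  ]
}}

```text
clock: 27.6
position: [0.5254, -0.2195, 0.2259]
tool_rot: [-1.572, 0.0, -1.406]
force: [2.0, -0.8, -2.8]
grip_width: 0.0434
```

Call:
{"api": "apply_moves", "payload": {
  "jaw": [-0.3,-0.3,-0.3,-0.3,-0.3],
  "translation": [
    [-0.006,-0.045,0],
    [-0.012,-0.09,0],
    [-0.018,-0.135,0],
    [-0.025,-0.187,-0.02],
    [-0.025,-0.187,-0.05]
  ],
  "angular": [
    [0,0,0],
    [0,0,0],
    [0,0,0],
    [0,0,0],
    [0,0,0]
  ]
}}

```text
clock: 28.1
position: [0.4992, -0.4116, 0.1764]
tool_rot: [-1.571, -0.004, -1.413]
force: [-0.0, -0.3, -3.1]
grip_width: 0.0427
```

Call:
{"api": "apply_moves", "payload": {
  "jaw": [-0.3,-0.3,-0.3,-0.3,-0.3],
  "translation": [
    [0,0,-0.03],
    [0,0,-0.055],
    [0,0,-0.075],
    [0,0,-0.088],
    [0,0,-0.09]
  ],
  "angular": [
    [0,0,0],
    [0,0,0],
    [0,0,0],
    [0,0,0],
    [0,0,0]
  ]
}}

```text
clock: 28.6
position: [0.5005, -0.4042, 0.0846]
tool_rot: [-1.573, 0.002, -1.406]
force: [0.1, 0.4, -2.6]
grip_width: 0.043
```

Call:
{"api": "apply_moves", "payload": {
  "jaw": [-0.3,-0.3,-0.3,-0.3,-0.3],
  "translation": [
    [0,0,-0.003],
    [0,0,-0.005],
    [0,0,-0.0065],
    [0,0,-0.0065],
    [0,0,-0.0065]
  ],
  "angular": [
    [0,0,0],
    [0,0,0],
    [0,0,0],
    [0,0,0],
    [0,0,0]
  ]
}}

```text
clock: 29.1
position: [0.5014, -0.405, 0.0803]
tool_rot: [-1.57, -0.0, -1.406]
force: [0.2, 0.5, -2.2]
grip_width: 0.0432
```

Call:
{"api": "apply_moves", "payload": {
  "jaw": [-0.3,-0.3,-0.3,-0.3,-0.3],
  "translation": [
    [0,0,-0.001],
    [0,0,-0.002],
    [0,0,-0.003],
    [0,0,-0.003],
    [0,0,-0.003]
  ],
  "angular": [
    [0,0,0],
    [0,0,0],
    [0,0,0],
    [0,0,0],
    [0,0,0]
  ]
}}

```text
clock: 29.6
position: [0.5013, -0.405, 0.0773]
tool_rot: [-1.571, -0.0, -1.406]
force: [-2.5, 0.7, 5.5]
grip_width: 0.043
```

Call:
{"api": "apply_moves", "payload": {
  "jaw": [0.2,0.5,0.5,0.5,0.5],
  "translation": [
    [0,0,0],
    [0,0,0],
    [0,0,0.005],
    [0,0,0.03],
    [0,0,0.07]
  ],
  "angular": [
    [0,0,0],
    [0,0,0],
    [0,0,0],
    [0,0,0],
    [0,0,0]
  ],
  "newtons": 60
}}

```text
clock: 30.1
position: [0.5004, -0.4041, 0.1461]
tool_rot: [-1.573, 0.003, -1.406]
force: [0.6, -0.6, 0.6]
grip_width: 0.0638
```

Call:
{"api": "apply_moves", "payload": {
  "jaw": [0.5,0.5,0.5,0.5,0.5],
  "translation": [
    [0.005,0.03,0.03],
    [0.01,0.075,0.03],
    [0.02,0.12,0.03],
    [0.03,0.165,0.03],
    [0.037,0.21,0.03]
  ],
  "angular": [
    [0,0,0],
    [0,0,0],
    [0,0,0],
    [0,0,0],
    [0,0,0]
  ]
}}

```text
clock: 30.6
position: [0.5387, -0.1931, 0.1775]
tool_rot: [-1.57, -0.0, -1.406]
force: [2.0, 0.2, 0.1]
grip_width: 0.064
```

Call:
{"api": "apply_moves", "payload": {
  "jaw": [0.5,0.5,0.5,0.5,0.5],
  "translation": [
    [0.008,0.045,0],
    [0.015,0.09,0],
    [0.023,0.135,0],
    [0.023,0.148,-0.02],
    [0.023,0.148,-0.05]
  ],
  "angular": [
    [0,0,0],
    [0,0,0],
    [0,0,0],
    [0,0,0],
    [0,0,0]
  ]
}}

```text
clock: 31.1
position: [0.5626, -0.0437, 0.1281]
tool_rot: [-1.567, 0.0, -1.402]
force: [0.1, -1.1, -0.2]
grip_width: 0.064
```

Call:
{"api": "apply_moves", "payload": {
  "jaw": [0.5,0.5,0.5,0.5,0.5],
  "translation": [
    [0,0,-0.01],
    [0,0,-0.02],
    [0,0,-0.03],
    [0,0,-0.03],
    [0,0,-0.03]
  ],
  "angular": [
    [0,0,0],
    [0,0,0],
    [0,0,0],
    [0,0,0],
    [0,0,0]
  ]
}}

```text
clock: 31.6
position: [0.5615, -0.0472, 0.0974]
tool_rot: [-1.57, -0.0, -1.407]
force: [-0.3, 0.0, -0.4]
grip_width: 0.0635
```

Call:
{"api": "apply_moves", "payload": {
  "jaw": [0.5,0.5,0.5,0.5,0.5],
  "translation": [
    [0,0,-0.008],
    [0,0,-0.016],
    [0,0,-0.0202],
    [0,0,-0.0202],
    [0,0,-0.0202]
  ],
  "angular": [
    [0,0,0],
    [0,0,0],
    [0,0,0],
    [0,0,0],
    [0,0,0]
  ]
}}

```text
clock: 32.1
position: [0.5613, -0.0469, 0.0767]
tool_rot: [-1.571, 0.0, -1.406]
force: [0.3, 0.5, -0.0]
grip_width: 0.0638
```

Call:
{"api": "apply_moves", "payload": {
  "jaw": [0.3,0.15,-0.2,-0.2,-0.2],
  "translation": [
    [0,0,0],
    [0,0,0],
    [0,0,0],
    [0,0,0],
    [0,0,0]
  ],
  "angular": [
    [0,0,0],
    [0,0,0],
    [0,0,0],
    [0,0,0],
    [0,0,0]
  ]
}}

```text
clock: 32.6
position: [0.5613, -0.047, 0.0772]
tool_rot: [-1.571, -0.0, -1.406]
force: [-3.8, -0.1, 8.4]
grip_width: 0.0436
```

Call:
{"api": "apply_moves", "payload": {
  "jaw": [-0.2,-0.2,-0.2,-0.2,-0.2],
  "translation": [
    [0,0,0.0005],
    [0,0,0.001],
    [0,0,0.0015],
    [0,0,0.0025],
    [0,0,0.0025]
  ],
  "angular": [
    [0,0,0],
    [0,0,0],
    [0,0,0],
    [0,0,0],
    [0,0,0]
  ]
}}

```text
clock: 33.1
position: [0.5613, -0.0469, 0.0793]
tool_rot: [-1.571, 0.0, -1.406]
force: [0.1, 0.5, -1.8]
grip_width: 0.0437
```

Call:
{"api": "apply_moves", "payload": {
  "jaw": [-0.2,-0.2,-0.2,-0.2,-0.2],
  "translation": [
    [0,0,0.0005],
    [0,0,0.001],
    [0,0,0.001],
    [0,0,0.001],
    [0,0,0.001]
  ],
  "angular": [
    [0,0,0],
    [0,0,0],
    [0,0,0],
    [0,0,0],
    [0,0,0]
  ]
}}

```text
clock: 33.6
position: [0.5613, -0.0469, 0.0802]
tool_rot: [-1.571, 0.0, -1.406]
force: [-0.5, -0.9, -1.1]
grip_width: 0.0438
```

Way 4 comes away too.

Call:
{"api": "apply_moves", "payload": {
  "jaw": [-0.3,-0.3,-0.3,-0.3,-0.3],
  "translation": [
    [0,0,0.005],
    [0,0,0.015],
    [0,0,0.03],
    [0,0,0.05],
    [0,0,0.075]
  ],
  "angular": [
    [0,0,0],
    [0,0,0],
    [0,0,0],
    [0,0,0],
    [0,0,0]
  ],
  "newtons": 90
}}

```text
clock: 34.1
position: [0.5611, -0.0468, 0.1568]
tool_rot: [-1.571, 0.0, -1.406]
force: [-0.3, 0.4, -1.6]
grip_width: 0.0433
```

Call:
{"api": "apply_moves", "payload": {
  "jaw": [-0.3,-0.3,-0.3,-0.3,-0.3],
  "translation": [
    [0,0,0.02],
    [0,0,0.04],
    [0,0,0.06],
    [0,0,0.075],
    [0,0,0.075]
  ],
  "angular": [
    [0,0,0],
    [0,0,0],
    [0,0,0],
    [0,0,0],
    [0,0,0]
  ]
}}

```text
clock: 34.6
position: [0.5621, -0.0468, 0.2332]
tool_rot: [-1.567, -0.001, -1.406]
force: [0.7, -0.2, -1.8]
grip_width: 0.0428
```

```bash
python3 - <<'E'
from h import *
s=observe();print(s['position'],s['force'],s['grip_width']); d=tray()
cv2.imwrite('pics/a5.png',cv2.resize(d['pixels'][130:290,200:420][...,::-1],None,fx=3,fy=3,interpolation=cv2.INTER_CUBIC))
E
```

```text
[ 0.56214859 -0.04684123  0.23322311] [ 0.69850396 -0.18508672 -1.81820846] 0.04275401083998838
tray 3059 [ 502.2 -338.8] [149.6 244.1] 1.6
```

View pics/a5.png

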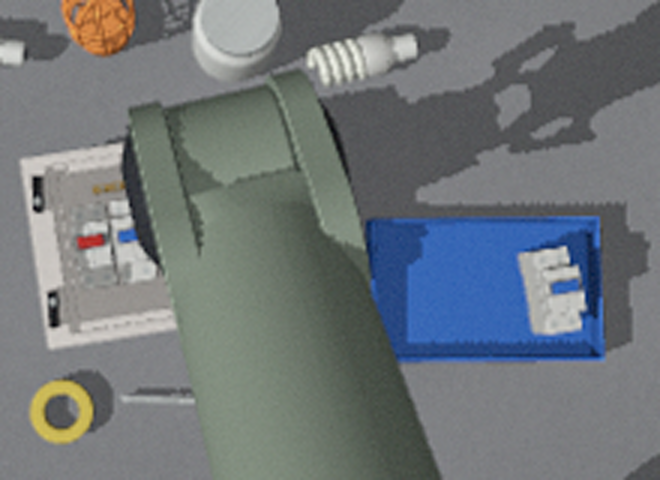

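The first breaker stands upright in the tray (px 555,290), and the tray has not moved.

Call:
{"api": "apply_moves", "payload": {
  "jaw": [-0.3,-0.3,-0.3,-0.3,-0.3],
  "translation": [
    [-0.006,-0.03,0],
    [-0.015,-0.07,0],
    [-0.024,-0.115,0],
    [-0.033,-0.16,0],
    [-0.042,-0.205,0]
  ],
  "angular": [
    [0,0,0],
    [0,0,0],
    [0,0,0],
    [0,0,0],
    [0,0,0]
  ]
}}

```text
clock: 35.15
position: [0.5183, -0.2535, 0.2297]
tool_rot: [-1.572, 0.0, -1.406]
force: [0.8, 0.3, -3.0]
grip_width: 0.0435
```

Call:
{"api": "apply_moves", "payload": {
  "jaw": [-0.3,-0.3,-0.3,-0.3,-0.3],
  "translation": [
    [-0.008,-0.04,0],
    [-0.014,-0.07,0],
    [-0.017,-0.085,-0.02],
    [-0.017,-0.085,-0.06],
    [-0.017,-0.085,-0.09]
  ],
  "angular": [
    [0,0,0],
    [0,0,0],
    [0,0,0],
    [0,0,0],
    [0,0,0]
  ]
}}

```text
clock: 35.65
position: [0.5011, -0.3371, 0.1378]
tool_rot: [-1.572, 0.001, -1.407]
force: [0.7, 0.5, -3.2]
grip_width: 0.0435
```

Call:
{"api": "apply_moves", "payload": {
  "jaw": [-0.3,-0.3,-0.3,-0.3,-0.3],
  "translation": [
    [0,0,-0.02],
    [0,0,-0.04],
    [0,0,-0.05],
    [0,0,-0.056],
    [0,0,-0.056]
  ],
  "angular": [
    [0,0,0],
    [0,0,0],
    [0,0,0],
    [0,0,0],
    [0,0,0]
  ]
}}

```text
clock: 36.15
position: [0.5021, -0.3367, 0.0839]
tool_rot: [-1.571, 0.001, -1.406]
force: [-0.4, 0.1, -2.0]
grip_width: 0.0431
```

Call:
{"api": "apply_moves", "payload": {
  "jaw": [-0.3,-0.3,-0.3,-0.3,-0.3],
  "translation": [
    [0,0,-0.003],
    [0,0,-0.005],
    [0,0,-0.0065],
    [0,0,-0.007],
    [0,0,-0.007]
  ],
  "angular": [
    [0,0,0],
    [0,0,0],
    [0,0,0],
    [0,0,0],
    [0,0,0]
  ]
}}

```text
clock: 36.65
position: [0.5023, -0.3369, 0.0773]
tool_rot: [-1.571, -0.0, -1.406]
force: [-0.3, 0.1, -2.0]
grip_width: 0.0428
```

Call:
{"api": "apply_moves", "payload": {
  "jaw": [-0.3,-0.3,-0.3,-0.3,-0.3],
  "translation": [
    [0,0,-0.001],
    [0,0,-0.0015],
    [0,0,-0.0015],
    [0,0,-0.0015],
    [0,0,-0.0015]
  ],
  "angular": [
    [0,0,0],
    [0,0,0],
    [0,0,0],
    [0,0,0],
    [0,0,0]
  ]
}}

```text
clock: 37.15
position: [0.5024, -0.337, 0.0761]
tool_rot: [-1.571, -0.0, -1.406]
force: [-2.2, 0.3, 6.1]
grip_width: 0.0432
```

Call:
{"api": "apply_moves", "payload": {
  "jaw": [0.2,0.5,0.5,0.5,0.5],
  "translation": [
    [0,0,0],
    [0,0,0],
    [0,0,0.005],
    [0,0,0.03],
    [0,0,0.07]
  ],
  "angular": [
    [0,0,0],
    [0,0,0],
    [0,0,0],
    [0,0,0],
    [0,0,0]
  ],
  "newtons": 60
}}

```text
clock: 37.65
position: [0.5013, -0.3362, 0.145]
tool_rot: [-1.573, 0.003, -1.406]
force: [-0.4, -1.2, 0.6]
grip_width: 0.0642
```

Call:
{"api": "apply_moves", "payload": {
  "jaw": [0.5,0.5,0.5,0.5,0.5],
  "translation": [
    [0.005,0.03,0.03],
    [0.015,0.075,0.03],
    [0.028,0.12,0.03],
    [0.042,0.165,0.03],
    [0.054,0.205,0.03]
  ],
  "angular": [
    [0,0,0],
    [0,0,0],
    [0,0,0],
    [0,0,0],
    [0,0,0]
  ]
}}

```text
clock: 38.15
position: [0.5568, -0.1296, 0.1764]
tool_rot: [-1.57, -0.0, -1.405]
force: [1.2, 0.4, -0.0]
grip_width: 0.0641
```

Call:
{"api": "apply_moves", "payload": {
  "jaw": [0.5,0.5,0.5,0.5,0.5],
  "translation": [
    [0.01,0.03,0],
    [0.0117,0.0457,0],
    [0.0117,0.0457,-0.03],
    [0.0117,0.0457,-0.06],
    [0.0117,0.0457,-0.075]
  ],
  "angular": [
    [0,0,0],
    [0,0,0],
    [0,0,0],
    [0,0,0],
    [0,0,0]
  ]
}}

```text
clock: 38.65
position: [0.5669, -0.0868, 0.0989]
tool_rot: [-1.573, 0.0, -1.407]
force: [-0.2, -0.7, 1.0]
grip_width: 0.0639
```

Call:
{"api": "apply_moves", "payload": {
  "jaw": [0.5,0.5,0.5,0.5,0.5],
  "translation": [
    [0,0,-0.008],
    [0,0,-0.016],
    [0,0,-0.0235],
    [0,0,-0.0235],
    [0,0,-0.0235]
  ],
  "angular": [
    [0,0,0],
    [0,0,0],
    [0,0,0],
    [0,0,0],
    [0,0,0]
  ]
}}

```text
clock: 39.15
position: [0.5682, -0.0862, 0.0776]
tool_rot: [-1.57, -0.0, -1.406]
force: [0.2, 0.9, 0.9]
grip_width: 0.0637
```

Call:
{"api": "apply_moves", "payload": {
  "jaw": [0.3,0.15,-0.2,-0.2,-0.2],
  "translation": [
    [0,0,0],
    [0,0,0],
    [0,0,0],
    [0,0,0],
    [0,0,0]
  ],
  "angular": [
    [0,0,0],
    [0,0,0],
    [0,0,0],
    [0,0,0],
    [0,0,0]
  ]
}}

```text
clock: 39.65
position: [0.5681, -0.0863, 0.0779]
tool_rot: [-1.571, -0.0, -1.406]
force: [-3.8, 0.1, 9.7]
grip_width: 0.0437
```

Call:
{"api": "apply_moves", "payload": {
  "jaw": [-0.2,-0.2,-0.2,-0.2,-0.2],
  "translation": [
    [0,0,0.0005],
    [0,0,0.001],
    [0,0,0.0015],
    [0,0,0.0025],
    [0,0,0.0025]
  ],
  "angular": [
    [0,0,0],
    [0,0,0],
    [0,0,0],
    [0,0,0],
    [0,0,0]
  ]
}}

```text
clock: 40.15
position: [0.568, -0.0862, 0.0798]
tool_rot: [-1.571, -0.0, -1.406]
force: [0.5, 0.0, -2.2]
grip_width: 0.0436
```

Call:
{"api": "apply_moves", "payload": {
  "jaw": [-0.2,-0.2,-0.2,-0.2,-0.2],
  "translation": [
    [0,0,0.0005],
    [0,0,0.001],
    [0,0,0.0015],
    [0,0,0.0015],
    [0,0,0.0015]
  ],
  "angular": [
    [0,0,0],
    [0,0,0],
    [0,0,0],
    [0,0,0],
    [0,0,0]
  ]
}}

```text
clock: 40.65
position: [0.568, -0.0862, 0.0812]
tool_rot: [-1.571, -0.0, -1.406]
force: [0.1, -1.1, -2.9]
grip_width: 0.0437
```

Way 5 comes away as well.

Call:
{"api": "apply_moves", "payload": {
  "jaw": [-0.3,-0.3,-0.3,-0.3,-0.3],
  "translation": [
    [0,0,0.005],
    [0,0,0.015],
    [0,0,0.03],
    [0,0,0.05],
    [0,0,0.075]
  ],
  "angular": [
    [0,0,0],
    [0,0,0],
    [0,0,0],
    [0,0,0],
    [0,0,0]
  ],
  "newtons": 90
}}

```text
clock: 41.15
position: [0.5678, -0.0861, 0.1578]
tool_rot: [-1.571, 0.0, -1.406]
force: [-0.6, -0.0, -2.1]
grip_width: 0.0428
```

Call:
{"api": "apply_moves", "payload": {
  "jaw": [-0.3,-0.3,-0.3,-0.3,-0.3],
  "translation": [
    [0,0,0.02],
    [0,0,0.04],
    [0,0,0.06],
    [0,0,0.075],
    [0,0,0.075]
  ],
  "angular": [
    [0,0,0],
    [0,0,0],
    [0,0,0],
    [0,0,0],
    [0,0,0]
  ]
}}

```text
clock: 41.65
position: [0.5688, -0.0862, 0.2343]
tool_rot: [-1.567, -0.001, -1.406]
force: [-0.4, 0.2, -2.5]
grip_width: 0.043
```

```bash
python3 - <<'E'
from h import *
s=observe();print(s['position'],s['force'],s['grip_width']); d=tray()
cv2.imwrite('pics/a6.png',cv2.resize(d['pixels'][130:290,200:420][...,::-1],None,fx=3,fy=3,interpolation=cv2.INTER_CUBIC))
E
```

```text
[ 0.56884705 -0.08620385  0.23428073] [-0.44957464  0.15695767 -2.54988053] 0.04300871261818123
tray 1532 [ 503.3 -373. ] [150.6 171.9] 1.9
```

View pics/a6.png

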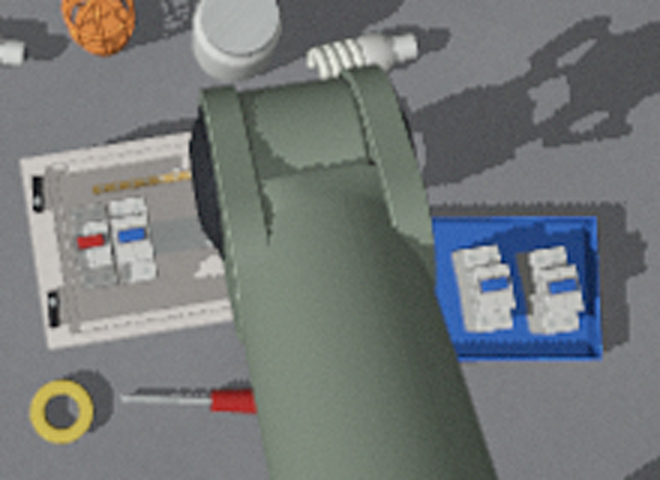

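Two breakers stand in the tray (px 485,290 and 555,290), and its right edge (597) is where it was. The third goes to the free left part.

Call:
{"api": "apply_moves", "payload": {
  "jaw": [-0.3,-0.3,-0.3,-0.3,-0.3],
  "translation": [
    [-0.01,-0.03,0],
    [-0.024,-0.07,0],
    [-0.04,-0.115,0],
    [-0.055,-0.155,0],
    [-0.066,-0.186,0]
  ],
  "angular": [
    [0,0,0],
    [0,0,0],
    [0,0,0],
    [0,0,0],
    [0,0,0]
  ]
}}

```text
clock: 42.2
position: [0.5002, -0.2747, 0.2306]
tool_rot: [-1.572, 0.0, -1.408]
force: [0.9, -0.1, -1.6]
grip_width: 0.0429
```

Call:
{"api": "apply_moves", "payload": {
  "jaw": [-0.3,-0.3,-0.3,-0.3,-0.3],
  "translation": [
    [0,0,-0.03],
    [0,0,-0.07],
    [0,0,-0.11],
    [0,0,-0.135],
    [0,0,-0.145]
  ],
  "angular": [
    [0,0,0],
    [0,0,0],
    [0,0,0],
    [0,0,0],
    [0,0,0]
  ]
}}

```text
clock: 42.7
position: [0.5005, -0.2714, 0.0834]
tool_rot: [-1.574, 0.003, -1.406]
force: [-0.2, -0.5, -1.3]
grip_width: 0.0425
```

Call:
{"api": "apply_moves", "payload": {
  "jaw": [-0.3,-0.3,-0.3,-0.3,-0.3],
  "translation": [
    [0,0,-0.003],
    [0,0,-0.005],
    [0,0,-0.0085],
    [0,0,-0.0085],
    [0,0,-0.0085]
  ],
  "angular": [
    [0,0,0],
    [0,0,0],
    [0,0,0],
    [0,0,0],
    [0,0,0]
  ]
}}

```text
clock: 43.2
position: [0.5022, -0.2724, 0.0783]
tool_rot: [-1.57, -0.001, -1.406]
force: [-0.0, 0.4, -1.0]
grip_width: 0.0433
```

Call:
{"api": "apply_moves", "payload": {
  "jaw": [-0.3,-0.3,-0.3,-0.3,-0.3],
  "translation": [
    [0,0,-0.001],
    [0,0,-0.0015],
    [0,0,-0.0015],
    [0,0,-0.0015],
    [0,0,-0.0015]
  ],
  "angular": [
    [0,0,0],
    [0,0,0],
    [0,0,0],
    [0,0,0],
    [0,0,0]
  ]
}}

```text
clock: 43.7
position: [0.5021, -0.2724, 0.0767]
tool_rot: [-1.57, -0.001, -1.406]
force: [-1.9, 1.0, 6.9]
grip_width: 0.0428
```

Call:
{"api": "apply_moves", "payload": {
  "jaw": [0.2,0.5,0.5,0.5,0.5],
  "translation": [
    [0,0,0],
    [0,0,0],
    [0,0,0.005],
    [0,0,0.03],
    [0,0,0.07]
  ],
  "angular": [
    [0,0,0],
    [0,0,0],
    [0,0,0],
    [0,0,0],
    [0,0,0]
  ]
}}

```text
clock: 44.2
position: [0.501, -0.2716, 0.1457]
tool_rot: [-1.574, 0.002, -1.406]
force: [1.3, -0.2, 1.0]
grip_width: 0.0644
```

Call:
{"api": "apply_moves", "payload": {
  "jaw": [0.5,0.5,0.5,0.5,0.5],
  "translation": [
    [0,0,0.05],
    [-0.03,-0.03,0.08],
    [-0.06,-0.07,0.08],
    [-0.09,-0.11,0.08],
    [-0.12,-0.15,0.08]
  ],
  "angular": [
    [0,0,0],
    [0,0,0],
    [0,0,0],
    [0,0,0],
    [0,0,0]
  ]
}}

```text
clock: 44.7
position: [0.3816, -0.4223, 0.2271]
tool_rot: [-1.57, -0.001, -1.406]
force: [1.3, -0.1, -1.8]
grip_width: 0.0636
```

Call:
{"api": "apply_moves", "payload": {
  "jaw": [0.5,0.5,0.5,0.5,0.5],
  "translation": [
    [-0.02,-0.04,0],
    [-0.04,-0.08,0],
    [-0.06,-0.12,0],
    [-0.07,-0.14,0],
    [-0.07,-0.14,0]
  ],
  "angular": [
    [0,0,0],
    [0,0,0],
    [0,0,0],
    [0,0,0],
    [0,0,0]
  ]
}}

```text
clock: 45.2
position: [0.3102, -0.5636, 0.226]
tool_rot: [-1.572, -0.0, -1.411]
force: [0.3, 0.6, 0.1]
grip_width: 0.064
```

```bash
python3 - <<'E'
from h import *
s=observe();print(s['position'],s['force'],s['grip_width']); d=tray()
cv2.imwrite('pics/a7.png',cv2.resize(d['pixels'][120:290,90:420][...,::-1],(800,412),interpolation=cv2.INTER_CUBIC))
hsv=cv2.cvtColor(d['pixels'],cv2.COLOR_RGB2HSV); h,sa,v=[hsv[...,i] for i in range(3)]
n,l,st,c=cv2.connectedComponentsWithStats((((h<8)|(h>172)|((h>100)&(h<125)))&(sa>120)).astype(np.uint8))
for i in range(1,n):
    if 215<c[i,0]<300 and 190<c[i,1]<232: print(c[i].round(1),ray(d,*c[i],.086)[:2].round(4))
E
```

```text
[ 0.31018714 -0.56363288  0.22601654] [0.30316381 0.60811971 0.0848226 ] 0.06395727468487902
tray 2250 [ 502.8 -335.6] [147.  246.1] 0.7
[243.6 207.9] [0.5508 0.0296]
[229.7 210. ] [0.5439 0.0714]
```

View pics/a7.png

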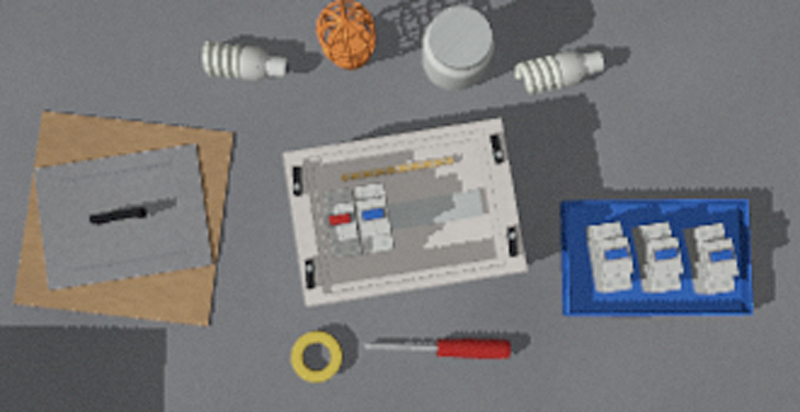

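Cover, catches and bystanders look right, and three breakers stand in the tray (px 610,258 / 660,258 / 715,258). Way 2's toggle centroid reads about 2 mm off its first measurement, so I check from the side that it is home.

```bash
python3 - <<'E'
from h import *
def cen(d,lo,hi,col):
    hsv=cv2.cvtColor(d['pixels'],cv2.COLOR_RGB2HSV); h,s,v=[hsv[...,i] for i in range(3)]
    m=((h<8)|(h>172)) if col=='r' else (h>100)&(h<125)
    m=m&(s>110); n,l,st,c=cv2.connectedComponentsWithStats(m.astype(np.uint8))
    return [(st[i,4],c[i]) for i in range(1,n) if st[i,4]>5 and lo[0]<c[i][0]<hi[0] and lo[1]<c[i][1]<hi[1]]
t=grab('top'); s=grab('side')
P=[np.array(d['mtx'])@np.c_[np.array(d['R']),np.array(d['t'])] for d in(t,s)]
for col,y in(('r',80),('b',40)):
    e=proj(s,[*b2w(0,y),.086]); a=cen(t,(222,195),(250,225),col); b=cen(s,e-12,e+12,col); print(col,e,a,b)
    if a and b:
        X=cv2.triangulatePoints(P[0],P[1],a[0][1].reshape(2,1),b[0][1].reshape(2,1)); print((X[:3]/X[3]).ravel())
c=proj(s,[*b2w(0,60),.08]).astype(int)
cv2.imwrite('pics/a8.png',cv2.resize(s['pixels'][c[1]-40:c[1]+40,c[0]-50:c[0]+50][...,::-1],None,fx=7,fy=7,interpolation=cv2.INTER_CUBIC))
E
```

```text
r [245.60992445 219.87099889] [(np.int32(31), array([229.58064516, 210.12903226]))] [(np.int32(32), array([244.1875, 219.8125]))]
[0.54329319 0.07169177 0.08593703]
b [252.59856535 211.13622683] [(np.int32(31), array([243.51612903, 207.93548387]))] [(np.int32(35), array([251.        , 211.91428571]))]
[0.55117962 0.03026881 0.08205755]
```

View pics/a8.png

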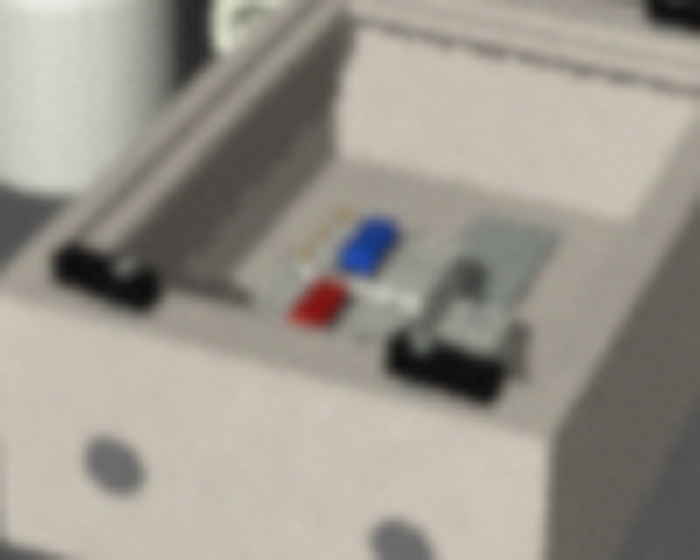

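In the side crop, red (320,303) and blue (370,247) sit side by side at home height, and neither is raised. Handing in.

```bash
python3 -c "
from h import *
print(workorder.job_done(), observe()['clock'])"
```

```text
the job is handed in; nothing more can be done
the job is handed in; nothing more can be done
```

The job is handed in, at about 45 s of the 210 s allowed; no verdict was reported.

- **Catches:** all four are turned along the rim. Catch 3 (board -x, +y end) first read only about 77°, so I pushed it again. I did not re-measure its angle, but the later pictures show all four lying along the rim.
- **Cover:** it lies flat, handle up, in the middle of the cardboard sheet.
- **Clipped devices:** the main switch and the way 2 breaker held a pull of about 15–17 N for two seconds. Both were set back on the rail.
- **Loose devices:** the breakers in ways 3, 4 and 5 lifted off at about their own weight. All three stand upright in the blue tray, and the tray was not displaced.
- **Other things on the ledge:** they look undisturbed in the last top view.

**Disagreement in the last checks:** triangulating the toggles put way 2 about 4 mm lower than the main switch (0.082 against 0.086 m). Its top-view position had also moved about 2 mm from the first measurement. I put both down to coarse colour masks, and neither device looks raised, but I did not confirm way 2's home height to the 1.5 mm limit.

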